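Put the potter's things back in their own holders

TASK

Tidy the bench: stand the slip cup in the terracotta saucer, the metal tin in the grey square tray and the teapot lid, knob up, in the round wooden stand, and lay the mallet in its wooden cradle with its head in the wide V and its handle in the narrow one. Everything must sit flat or fully down in its holder and be let go; set the cup and the lid down gently instead of dropping them, and leave the small chip of clay between them where it lies.

Things in the scene. Friction and masses are not known exactly. Their poses are not given: they have to be found in the camera images.
- slip_cup: small open grey-brown clay cup, 65 mm across at the rim, 52 mm across its flat foot, about 62 mm across at mid height, 47 mm high, loose, upright on the bench at the start. Origin: centre of its underside; z up along its axis. Take it round the body.
- needle_tin: open grey metal tin, a plain cylinder 56 mm across and 58 mm high, loose, upright among the other things at the start (a like tin in the far left corner of the bench is scenery). Origin: centre of its underside; z up along its axis.
- teapot_lid: dark brown domed teapot lid, 80 mm across, 34 mm high over all, its flat rim down; the round knob at its centre is about 20 mm across and reaches from 19 to 34 mm above the underside. Loose, on the bench at the start. Origin: centre of its underside; z up through the knob.
- mallet_head (a point): middle of the head, on the axis, of a small turned wooden mallet that lies loose on its side (axis 17.5 mm above the bench at the start; it can roll). Head: cylinder 37 mm in diameter, 60 mm long, this point at its middle; handle 16 mm in diameter, 105 mm long, on the same axis; 160 mm over all, 0.11 kg, balance point about 20 mm from here toward the handle. For its direction see mallet_tail.
- mallet_tail (a point): a point on the axis of the mallet's handle, 112 mm from mallet_head, 20 mm short of the handle's end (17.5 mm above the bench at the start); from mallet_head to here is the direction of the handle
- cup_saucer: fixed terracotta saucer for the slip cup, round, 82 mm across, 12 mm high; its inner floor is flat, 6 mm above the bench and 74 mm across, with a 4 mm thick rim standing 6 mm above that floor. Origin: centre of its underside, z up.
- tin_tray: fixed square tray, painted grey with a black rubber floor, for the tin: 80 x 80 mm, 14 mm high; its inner floor is 70 x 70 mm, 5 mm above the bench, with 5 mm walls standing 9 mm above that floor. Origin: centre of its underside, x and y along its sides, z up.
- lid_stand: fixed round stand of light wood for the teapot lid, 106 mm across, 20 mm high; its inner floor is flat, 14 mm above the bench and 98 mm across, with a 4 mm rim standing 6 mm above that floor. Origin: centre of its underside, z up.
- mallet_cradle: fixed dark wooden cradle for the mallet: board 160 x 50 x 6 mm with a wide V-block (20 mm long, for the head) at x = -56 mm and a narrow one (12 mm, for the handle) at x = +66 mm, open between for the fingers; 37 mm high. Origin: centre of the underside; x from wide to narrow V, z up. Mallet in place: mallet_head at x = -40, mallet_tail at x = +72, y = 0, both 34 mm above the bench.
- clay_chip: small flat chip of half-dry brown clay, 23 x 24 mm and 9 mm high, loose on the bench in the middle of the work; leave it alone. Origin: centre of its underside.
There are look-alikes about, which are no part of the job. Leave any turquoise look-alike of the teapot_lid alone.

How it is judged (in metres and radians):
At the end, for the whole second after the job is handed in: Cup, tin and lid upright (0.12 rad) in their own holders, within 13 mm of the centre and 4 mm of the floor; mallet in its cradle, head point within 13 mm along, 8 mm across and 6 mm in height of its place, handle point within 15, 10 and 7 mm; all at rest and released (horizontal distance between slip_cup and cup_saucer below 0.013 m and z of slip_cup in the frame of cup_saucer between 0.002 and 0.01 m and angle between each of slip_cup, needle_tin, teapot_lid's own z axis and vertical below 0.12 rad and linear speed of each of slip_cup, needle_tin, teapot_lid below 0.02 m/s and horizontal distance between needle_tin and tin_tray below 0.013 m and z of needle_tin in the frame of tin_tray between 0.001 and 0.009 m and horizontal distance between teapot_lid and lid_stand below 0.013 m and z of teapot_lid in the frame of lid_stand between 0.01 and 0.018 m and x of mallet_head in the frame of mallet_cradle between -0.053 and -0.027 m and y of mallet_head in the frame of mallet_cradle between -0.008 and 0.008 m and z of mallet_head in the frame of mallet_cradle between 0.028 and 0.04 m and y of mallet_tail in the frame of mallet_cradle between -0.01 and 0.01 m and x of mallet_tail in the frame of mallet_cradle between 0.057 and 0.087 m and z of mallet_tail in the frame of mallet_cradle between 0.027 and 0.041 m); the robot touches nothing.
It fails at once if the small chip of clay is moved by more than 20 mm (distance of clay_chip from where it was at the start of the episode above 0.02 m).
It fails at once if the cup is dropped or slammed into a holder (more than 60 N on the saucer) (contact force between slip_cup and cup_saucer above 60 N).
It fails at once if the lid is dropped or slammed onto its stand (more than 60 N) (contact force between teapot_lid and lid_stand above 60 N).
It also fails if it takes over 104 s, if anything falls off the work surface, if the arm or the gripper's body presses on something with over 40 N, if the wrist force passes 120 N, or if a joint passes its speed limit or range.

ROBOT

A 6-joint arm with a two-finger parallel gripper is mounted at the origin on a cart in front of the work surface, level with it; the furniture and walls round the work are solid. World frame = base frame: x ahead of the robot, y to its left, z up, the work surface at z = 0. Lengths are in m, angles in degrees, forces in N, time in s.
With the tool pointing down it reaches from about 0.375 to 0.9 m from the base axis. Payload 3.1 kg.
Tool frame: the origin (TCP) lies between the finger pads; the fingertips stand 11 mm ahead of it and the grasp point (between the pads) lies 8 mm behind it; z points along the fingers, y is the direction in which the jaws open and shut (so a half turn about z gives the same grasp; the last joint's range is limited). The gripper opens to 87 mm and grips with 3 to 60 N. Pads are 19 mm wide; open, the fingers measure 117 mm over their backs; the gripper's body (75 mm by 190 mm) begins 51 mm behind the grasp point.
Start: joints at [64.143, 30.224, 82.088, -0, 67.689, -10.227], TCP at [0.168, 0.602, 0.234] pointing down, gripper open.
Joint ranges: [-176.69, 176.69], [-43.24, 126.21], [12.49, 139.97], [-82, 262], [0, 151.66], [-163.58, 163.58]. Speed limits (degrees/s): [159.86, 159.86, 180, 180, 180, 180].

INTERFACE

Orientations are given as a 3x3 rotation matrix whose columns are the frame's x, y, z axes.
In Python, from rig import bot, vision gives the robot as it stands. The module is installed in compiled form; this text tells all that it offers.
- The arm moves only by the tool jog_arm, never from a script. Its argument "rows" is a list of rows, each an object with "dp": the shift along the tool's x, y, z in mm, a list of three; "turn": the turn, a rotation vector about the tool's x, y, z in degrees, a list of three; "grip": the opening, from 0 (shut) to 1 (fully open). A call has 1 to 10 rows; each row is the pose to reach, as a shift and turn from the pose commanded when the call began, along the tool's axes at that moment; what a row does not reach only later rows make up. A row lasts 1/10 s, in which the tool goes at most 50 mm and 8.59 degrees, less where a joint would pass 70% of its speed; a pose out of reach is approached as far as the arm can. A call with a gripper value outside its range is refused whole. The fingers move at their own pace and stop on an object; the grip force is fixed at half the most. Time passes only in rows, so rows that repeat a pose let the fingers close. It gives the time, the measured TCP pose, the force and the opening at its end, in the units of the state.
- bot.read_state(): the state, without advancing time (a new reading comes with each control period).
- vision.capture(name): name is "side" or "top" or "wrist"; returns (picture, depth): 400x640x3 uint8, red, green, blue; 400x640 float32, m along the optical axis (not along the pixel's ray), 0 where there is no reading.
- vision.camera_info(name): a dict with "vertical_fov" (degrees; the focal length in pixels is half the picture's height over the tangent of half this angle, whatever the lens; pixels are square), "cx", "cy" (the principal point, pixels), "position" and "rotation" of the camera in the world. Camera axes: x right, y down, z forward; pixel columns grow to the right and rows downward; lengths in m; the calibration is good to about 2 mm. The wrist camera is an equidistant fisheye: a pixel r from the principal point sees the ray r / f radians off the axis. A picture is of the moment at which its call begins: read the wrist's pose just before it. camera_info takes no time and is no camera call; for the wrist camera it gives the pose at the moment of the call.
- bot.hand_in(): hands the job in, once; it reports no verdict.
The state is a dict: "time_s": time; "joint_positions": joint angles; "qvel": joint speeds; "tau": joint torques, N m; "position": TCP position; "tcp_rot": TCP orientation; "force": force on the tool from outside, world axes, zero at the start; "moment": the same for the moment, N m; "opening": opening from 0.0 (shut) to 1.0 (fully open).
Only numpy, scipy, OpenCV 4.12 (cv2) and the standard library are available. Lean on these libraries where they do the work, as an engineer would, in place of code of your own. Each camera call takes 0.05 s, during which the arm holds its last target.

## Working session

There is one attempt and no reset: what is moved stays moved. The work goes in short steps, Python scripts to look and compute and a tool call to move; the robot and the scene stay as the last step left them, time stands still between calls to the robot, and variables do not carry over. Pictures are saved under pics/ and viewed, and the job is handed in when it is done.

Besides the shell and the picture viewer there is one more tool, called by a JSON object that holds its "op" and its "data". jog_arm: Moves the arm, as the interface text tells. Its arguments: {"type":"object","properties":{"rows":{"type":"array"}},"required":["rows"]}

```bash
mkdir -p pics; cat > h.py <<'E'
import numpy as np, cv2
from rig import bot, vision
def cap(n,tag):
    info=vision.camera_info(n); p,d=vision.capture(n)
    cv2.imwrite(f'pics/{tag}.png',p[:,:,::-1]); np.savez(f'pics/{tag}.npz',p=p,d=d,R=np.array(info['rotation']),t=np.array(info['position']),fov=info['vertical_fov'],cx=info['cx'],cy=info['cy'],wr=(n=='wrist'))
    return load(tag)
def load(tag):
    return dict(np.load(f'pics/{tag}.npz'))
def xyz(c,uv=None):
    p,d=c['p'],c['d']; H,W=d.shape
    f=H/2/np.tan(np.radians(c['fov'])/2)
    u,v=np.meshgrid(np.arange(W),np.arange(H))
    a=(u-c['cx']);b=(v-c['cy'])
    if c['wr']:
        r=np.hypot(a,b)+1e-9; th=r/f; s=np.tan(th)/r; P=np.stack([a*s*d,b*s*d,d],-1)
    else: P=np.stack([a/f*d,b/f*d,d],-1)
    return P@c['R'].T+c['t']
E
python3 - <<'E'
from h import *
for n in ['side','top','wrist']:
    c=cap(n,n+'0'); print(n,c['t'],c['R'].round(3).tolist(),c['fov'],c['cx'],c['cy'])
s=bot.read_state(); print(s)
E
```

```text
side [1.1600899  0.21186584 1.08828329] [[-0.384, 0.791, -0.475], [0.923, 0.324, -0.206], [-0.009, -0.518, -0.855]] 48.52519951427713 313.4805072965595 192.671397358254
top [ 0.35284911 -0.05959907  1.38798784] [[0.011, -0.987, 0.161], [-1.0, -0.012, -0.005], [0.007, -0.161, -0.987]] 46.21695111422746 321.41018232307607 196.19621204754978
wrist [0.09942803 0.62003615 0.38499701] [[0.269, 0.93, 0.252], [0.963, -0.259, -0.073], [-0.002, 0.263, -0.965]] 65.70646984690485 319.0423916141388 196.07603754625458
{'time_s': 0.15, 'joint_positions': array([ 6.41437740e+01,  3.02679316e+01,  8.21396177e+01, -4.23438540e-05,
        6.76899432e+01, -1.02266302e+01]), 'qvel': array([-0.1617939 , -0.10053186, -0.18387509,  0.02415431, -0.11956969,
        0.05172367]), 'tau': array([ 7.97402645e-04, -4.40432918e+01, -1.76842207e+01,  6.33327104e-02,
        5.52590308e-02, -8.26542487e-05]), 'position': array([0.16810804, 0.60139896, 0.23278302]), 'tcp_rot': array([[-9.63023493e-01,  2.69416409e-01, -7.41461422e-04],
       [ 2.69417261e-01,  9.63022323e-01, -1.53152098e-03],
       [ 3.01427018e-04, -1.67465319e-03, -9.99998552e-01]]), 'force': array([0.28111695, 0.1312965 , 0.5047094 ]), 'moment': array([-0.01578795, -0.03183734,  0.00138579]), 'opening': 0.99985167898783}
```

View pics/top0.png

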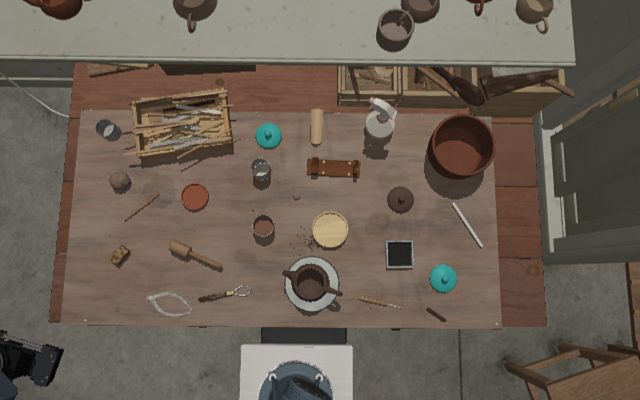

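View pics/side0.png

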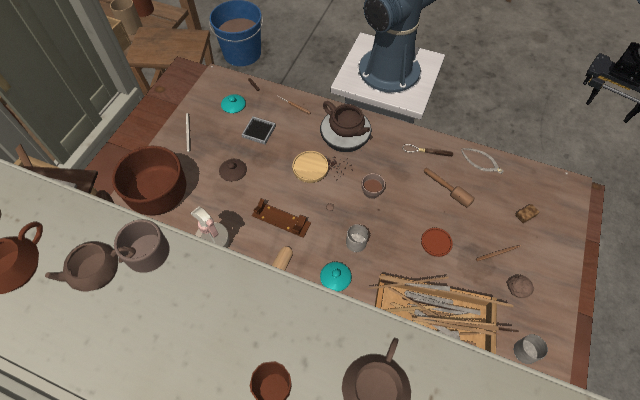

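View pics/wrist0.png

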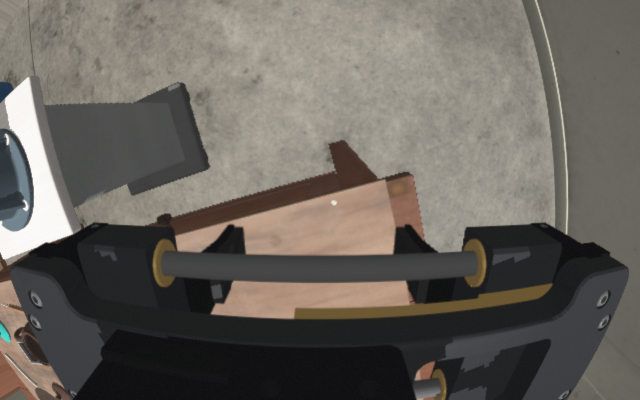

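```bash
python3 - <<'E'
from h import *
c=load('top0')
cr=c['p'][100:320,100:480,::-1]; cv2.imwrite('pics/crop0.png',cv2.resize(cr,None,fx=2.1,fy=2.1,interpolation=cv2.INTER_CUBIC))
P=xyz(c); 
np.set_printoptions(precision=4,suppress=True)
# bench height check
for uv in [(230,200),(360,280),(150,230),(300,260)]: print(uv,P[uv[1],uv[0]])
for n,(u,v) in dict(cup=(263,228),saucer=(195,197),tin=(261,173),tray=(400,254),lid=(401,200),stand=(330,230),mallet=(195,256),cradle=(333,169),chip=(296,197)).items():
    print(n,P[v,u])
    w=30; reg=P[v-w:v+w,u-w:u+w].reshape(-1,3); 
    m=reg[:,2]>0.006; q=reg[m]; print('   n',m.sum(), q.min(0),q.max(0))
E
```

```text
(230, 200) [ 0.5653  0.2073 -0.001 ]
(360, 280) [ 0.3336 -0.1818 -0.0019]
(150, 230) [0.4725 0.4397 0.    ]
(300, 260) [ 0.3885 -0.007   0.0356]
cup [0.4799 0.1028 0.0257]
   n 439 [ 0.3528 -0.0596  0.0061] [0.5715 0.1706 1.388 ]
saucer [0.5717 0.31   0.008 ]
   n 283 [ 0.3528 -0.0596  0.006 ] [0.655  0.4014 1.388 ]
tin [ 0.6495  0.1175 -0.0034]
   n 292 [ 0.3528 -0.0596  0.006 ] [0.7412 0.2094 1.388 ]
tray [ 0.4098 -0.2978  0.0107]
   n 367 [ 0.3255 -0.3787  0.006 ] [ 0.4985 -0.0596  1.388 ]
lid [ 0.5669 -0.3004  0.0275]
   n 517 [ 0.3528 -0.3887  0.006 ] [ 0.6588 -0.0596  1.388 ]
stand [ 0.4773 -0.0926  0.015 ]
   n 1134 [ 0.3528 -0.1783  0.006 ] [ 0.565  -0.0056  1.388 ]
mallet [0.3969 0.2966 0.0231]
   n 460 [ 0.3234 -0.0596  0.006 ] [0.4831 0.3863 1.388 ]
cradle [ 0.6619 -0.1003  0.0088]
   n 457 [ 0.3528 -0.1877  0.006 ] [ 0.7556 -0.0085  1.388 ]
chip [0.5759 0.0096 0.0045]
   n 403 [ 0.3528 -0.0778  0.006 ] [0.6681 0.1016 1.388 ]
```

View pics/crop0.png

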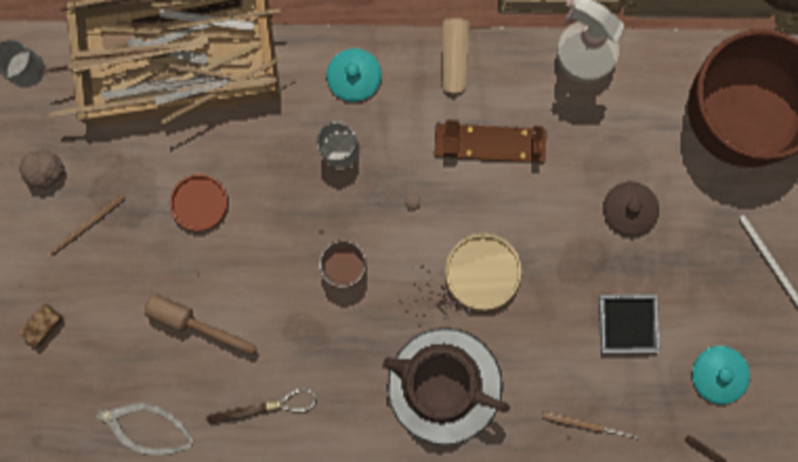

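```bash
cat > fit.py <<'E'
from h import *
np.set_printoptions(precision=4,suppress=True)
def comps(c,zmin=0.005,box=None,zmax=.1):
    P=xyz(c); ok=(c['d']>0)&(P[...,2]>zmin)&(P[...,2]<zmax)&(P[...,0]>.28)&(P[...,0]<.8)&(abs(P[...,1])<.55)
    n,l,s,ce=cv2.connectedComponentsWithStats(ok.astype(np.uint8),connectivity=8)
    out=[]
    for i in range(1,n):
        if s[i,4]<15: continue
        q=P[l==i]; out.append((ce[i],q,s[i]))
    return out
if __name__=='__main__':
    import sys
    for t in sys.argv[1:]:
        c=load(t); print(t)
        for ce,q,s in comps(c):
            (x,y),r=cv2.minEnclosingCircle(q[:,:2].astype(np.float32))
            print('px',ce.round(),'n',len(q),'mean',q.mean(0),'enc',round(x,4),round(y,4),'r',round(r,4),'zmax',np.percentile(q[:,2],97).round(4))
E
python3 fit.py top0 side0
```

```text
top0
px [460. 148.] n 3130 mean [ 0.7248 -0.4767  0.0373] enc 0.7181 -0.4689 r 0.0923 zmax 0.0982
px [177. 138.] n 2984 mean [0.7456 0.3663 0.0303] enc 0.7675 0.3677 r 0.1828 zmax 0.0552
px [379. 130.] n 418 mean [ 0.7786 -0.2376  0.0354] enc 0.7943 -0.2388 r 0.0436 zmax 0.0923
px [268. 136.] n 476 mean [0.7621 0.0976 0.0133] enc 0.7642 0.098 r 0.04 zmax 0.0316
px [316. 134.] n 176 mean [ 0.7709 -0.0481  0.0094] enc 0.7699 -0.0488 r 0.0319 zmax 0.0153
px [331. 167.] n 476 mean [ 0.6665 -0.0939  0.0127] enc 0.6625 -0.1003 r 0.0806 zmax 0.0332
px [260. 169.] n 184 mean [0.6552 0.1151 0.0331] enc 0.6588 0.1205 r 0.0352 zmax 0.0576
px [120. 180.] n 277 mean [0.6155 0.527  0.0275] enc 0.6176 0.5332 r 0.029 zmax 0.0379
px [194. 196.] n 299 mean [0.5756 0.3122 0.0086] enc 0.5728 0.3107 r 0.0424 zmax 0.0145
px [400. 199.] n 505 mean [ 0.5715 -0.3014  0.0132] enc 0.572 -0.3015 r 0.0397 zmax 0.0314
px [295. 194.] n 15 mean [0.584  0.0114 0.0078] enc 0.5844 0.0108 r 0.0079 zmax 0.0099
px [147. 202.] n 16 mean [0.5541 0.4525 0.0071] enc 0.5552 0.4522 r 0.0106 zmax 0.0104
px [462. 217.] n 56 mean
[... 2417 characters left out ...]
436. 242.] n 568 mean [0.5764 0.3124 0.0084] enc 0.5765 0.3092 r 0.0435 zmax 0.0144
px [283. 257.] n 247 mean [ 0.7722 -0.0466  0.01  ] enc 0.772 -0.0467 r 0.0306 zmax 0.0145
px [498. 252.] n 63 mean [0.5442 0.4686 0.0071] enc 0.5436 0.4712 r 0.0393 zmax 0.0104
px [481. 258.] n 21 mean [0.5777 0.4305 0.0071] enc 0.5772 0.4304 r 0.0118 zmax 0.0103
px [336. 275.] n 679 mean [0.7687 0.0989 0.0144] enc 0.7673 0.0981 r 0.0403 zmax 0.0331
px [443. 307.] n 5015 mean [0.7502 0.3667 0.0273] enc 0.7656 0.3601 r 0.1765 zmax 0.0564
px [519. 286.] n 400 mean [0.6263 0.5283 0.0283] enc 0.6194 0.5344 r 0.0303 zmax 0.0388
px [518. 344.] n 76 mean [0.7713 0.5484 0.0333] enc 0.7703 0.5497 r 0.0116 zmax 0.0563
```

```bash
python3 - <<'E'
from fit import *
for t in ['top0','side0']:
    c=load(t); print(t)
    P=xyz(c)
    for ce,q,s in comps(c):
        m=q.mean(0)
        if abs(m[0]-.405)<.03 and abs(m[1]-.31)<.02:
            vx,vy,x,y=cv2.fitLine(q[:,:2].astype(np.float32),cv2.DIST_HUBER,0,.01,.01).ravel()
            if vy>0: vx,vy=-vx,-vy
            d=np.array([vx,vy]); s_=(q[:,:2]-[x,y])@d; lat=(q[:,:2]-[x,y])@[-vy,vx]
            print('mallet dir az',np.degrees(np.arctan2(vy,vx)),'ends',np.percentile(s_,[1,99]),'p0',x,y)
            for a in np.arange(-.08,.1,.01):
                k=abs(s_-a)<.005
                if k.sum()>3: print('  %.2f n%d latmean %.4f w %.4f zmax %.4f'%(a,k.sum(),(lat[k].max()+lat[k].min())/2,np.ptp(lat[k]),q[k,2].max()))
        if abs(m[0]-.668)<.02 and abs(m[1]+.096)<.02 or abs(m[0]-.411)<.02 and abs(m[1]+.295)<.02:
            print('rect',cv2.minAreaRect((q[:,:2]*1000).astype(np.float32)))
            vx,vy,x,y=cv2.fitLine(q[:,:2].astype(np.float32),cv2.DIST_HUBER,0,.01,.01).ravel(); print(np.degrees(np.arctan2(vy,vx)),x,y)
            hi=q[q[:,2]>.02]; 
            if len(hi): print('hi', [ (hi[k][:,:2].mean(0),k.sum()) for k in (hi[:,1]>-.1,hi[:,1]<-.1)])
    k=(c['d']>0)&(abs(P[...,0]-.33)<.12)&(abs(P[...,1]+.04)<.12)&(P[...,2]<.3); print('teapot zmax',np.sort(P[k][:,2])[-10:])
E
python3 - <<'E'
import cv2,numpy as np
a=cv2.imread('pics/top0.png');b=cv2.imread('pics/side0.png')
f=lambda i,x,y,w,h:cv2.resize(i[y:y+h,x:x+w],(390,290),interpolation=cv2.INTER_CUBIC)
cv2.imwrite('pics/crops1.png',np.vstack([np.hstack([f(a,290,145,94,70),f(b,240,185,94,70)]),np.hstack([f(a,150,225,94,70),f(b,406,155,94,70)])]))
E
```

```text
top0
rect ((670.418701171875, -100.67843627929688), (158.76097106933594, 58.1190185546875), 87.02082824707031)
86.88079 0.6664619 -0.09392133
hi [(array([ 0.6701, -0.0443]), np.int64(47)), (array([ 0.6656, -0.1664]), np.int64(56))]
mallet dir az -112.76187 ends [-0.0623  0.093 ] p0 0.4038412 0.3089251
  -0.06 n34 latmean -0.0009 w 0.0312 zmax 0.0381
  -0.05 n39 latmean 0.0002 w 0.0324 zmax 0.0370
  -0.04 n41 latmean -0.0005 w 0.0326 zmax 0.0401
  -0.03 n43 latmean -0.0002 w 0.0334 zmax 0.0393
  -0.02 n43 latmean -0.0015 w 0.0357 zmax 0.0401
  -0.01 n55 latmean -0.0001 w 0.0321 zmax 0.0376
  -0.00 n16 latmean 0.0014 w 0.0155 zmax 0.0266
  0.01 n12 latmean -0.0005 w 0.0103 zmax 0.0285
  0.02 n16 latmean -0.0002 w 0.0116 zmax 0.0279
  0.03 n16 latmean -0.0002 w 0.0126 zmax 0.0288
  0.04 n18 latmean -0.0007 w 0.0132 zmax 0.0309
  0.05 n19 latmean -0.0002 w 0.0137 zmax 0.0317
  0.06 n19 latmean -0.0006 w 0.0150 zmax 0.0339
  0.07 n19 latmean 0.0000 w 0.0135 zmax 0.0289
  0.08 n20 latmean -0.0003 w 0.0144 zmax 0.0278
  0.09 n16 latmean 0.0001 w 0.0125 zmax 0.0261
rect ((410.00897216796875,
[... 951 characters left out ...]
.0037 w 0.0149 zmax 0.0277
  0.04 n18 latmean -0.0042 w 0.0139 zmax 0.0264
  0.05 n18 latmean -0.0020 w 0.0130 zmax 0.0291
  0.06 n21 latmean -0.0007 w 0.0169 zmax 0.0298
  0.07 n18 latmean -0.0005 w 0.0130 zmax 0.0289
  0.08 n18 latmean -0.0024 w 0.0148 zmax 0.0320
  0.09 n19 latmean -0.0011 w 0.0164 zmax 0.0283
rect ((671.0624389648438, -100.50423431396484), (158.88290405273438, 53.29854202270508), 88.98605346679688)
88.252716 0.6710954 -0.09833696
hi [(array([ 0.6724, -0.0443]), np.int64(65)), (array([ 0.6663, -0.166 ]), np.int64(73))]
teapot zmax [0.1032 0.1032 0.1034 0.1034 0.1034 0.1036 0.1039 0.1045 0.105  0.1065]<stdin>:19: RuntimeWarning: Mean of empty slice.
  ret = um.true_divide(
```

View pics/crops1.png

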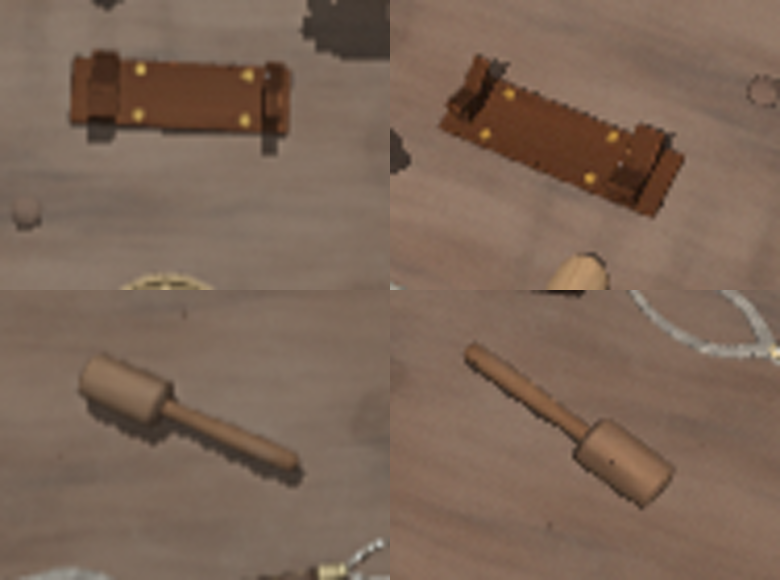

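```bash
cat > go.py <<'E'
import sys
from h import *
# go.py x y z [az]  : print dp/turn to reach, tool down
a=[float(v) for v in sys.argv[1:]]
s=bot.read_state(); R=s['tcp_rot']; p=s['position']
az=np.degrees(np.arctan2(R[1,1],R[0,1]))
print('t',round(s['time_s'],2),'p',p.round(4),'az',az.round(2),'q',s['joint_positions'].round(1),'open',round(s['opening'],3),'F',s['force'].round(1))
if len(a)>=3:
    print('dp',((R.T@(np.array(a[:3])-p))*1000).round(1))
    taz=a[3] if len(a)>3 else az
    t=np.radians(taz); y=np.array([np.cos(t),np.sin(t),0]); z=np.array([0,0,-1.]); x=np.cross(y,z)
    rv=cv2.Rodrigues(R.T@np.column_stack([x,y,z]))[0].ravel(); print('turn',np.degrees(rv).round(2))
E
python3 go.py .486 .103 .2 74.4
```

```text
t 0.15 p [0.1681 0.6014 0.2328] az 74.37 q [ 64.1  30.3  82.1  -0.   67.7 -10.2] open 1.0 F [0.3 0.1 0.5]
dp [-440.4 -394.3   33.3]
turn [-0.1  -0.02 -0.03]
```

{"op": "jog_arm", "data": {"rows": [{"dp":[-440,-394,33],"turn":[0,0,0],"grip":1},{"dp":[-440,-394,33],"turn":[0,0,0],"grip":1},{"dp":[-440,-394,33],"turn":[0,0,0],"grip":1},{"dp":[-440,-394,33],"turn":[0,0,0],"grip":1},{"dp":[-440,-394,33],"turn":[0,0,0],"grip":1},{"dp":[-440,-394,33],"turn":[0,0,0],"grip":1},{"dp":[-440,-394,33],"turn":[0,0,0],"grip":1},{"dp":[-440,-394,33],"turn":[0,0,0],"grip":1},{"dp":[-440,-394,33],"turn":[0,0,0],"grip":1},{"dp":[-440,-394,33],"turn":[0,0,0],"grip":1}]}}

```text
time_s: 1.15
position: [0.4375, 0.1791, 0.2056]
tcp_rot: [[-0.963, 0.27, 0.0], [0.27, 0.963, 0.0], [-0.0, 0.0, -1.0]]
force: [0.1, 0.3, -0.5]
opening: 1.0
```

```bash
python3 go.py .486 .103 .2 74.4
```

```text
t 1.15 p [0.4375 0.1791 0.2056] az 74.36 q [  8.7  21.  105.2   0.   53.8 -65.7] open 1.0 F [ 0.1  0.3 -0.5]
dp [-67.2 -60.2   5.6]
turn [ 0.01  0.   -0.04]
```

{"op": "jog_arm", "data": {"rows": [{"dp":[-34,-30,3],"turn":[0,0,0],"grip":1},{"dp":[-67,-60,6],"turn":[0,0,0],"grip":1},{"dp":[-67,-60,6],"turn":[0,0,0],"grip":1}]}}

```text
time_s: 1.45
position: [0.4892, 0.1007, 0.1995]
tcp_rot: [[-0.961, 0.275, 0.004], [0.275, 0.961, -0.001], [-0.004, -0.0, -1.0]]
force: [-0.2, 1.0, 0.8]
opening: 0.996
```

```bash
python3 go.py .486 .103 .2 74.4; python3 - <<'E'
from h import *
cap('wrist','w1')
E
python3 fit.py w1
```

```text
t 1.45 p [0.4892 0.1007 0.1995] az 74.02 q [-1.200e+00  2.330e+01  1.021e+02 -1.000e-01  5.430e+01 -7.510e+01] open 0.996 F [-0.2  1.   0.8]
dp [ 3.7  1.3 -0.5]
turn [-0.02  0.23 -0.38]
w1
px [322.  11.] n 121 mean [0.3084 0.1547 0.0082] enc 0.303 0.1599 r 0.0237 zmax 0.0098
px [160.  83.] n 11466 mean [ 0.3383 -0.0265  0.0588] enc 0.3316 -0.0378 r 0.0795 zmax 0.099
px [583.  47.] n 740 mean [0.4004 0.512  0.019 ] enc 0.3999 0.5168 r 0.0294 zmax 0.0243
px [471.  64.] n 2343 mean [0.4051 0.3018 0.0287] enc 0.4023 0.2923 r 0.0809 zmax 0.0371
px [83. 83.] n 255 mean [ 0.3088 -0.0959  0.0963] enc 0.3103 -0.101 r 0.0224 zmax 0.0999
px [74. 98.] n 116 mean [ 0.2843 -0.1924  0.0094] enc 0.2829 -0.1994 r 0.0254 zmax 0.0116
px [571. 152.] n 305 mean [0.5473 0.4623 0.0066] enc 0.5453 0.4681 r 0.062 zmax 0.008
px [319. 182.] n 3147 mean [0.4904 0.0993 0.0315] enc 0.4876 0.1002 r 0.0328 zmax 0.0486
px [198. 166.] n 75 mean [ 0.4368 -0.0347  0.0062] enc 0.4358 -0.0358 r 0.0102 zmax 0.0077
px [ 11. 185.] n 778 mean [ 0.3445 -0.4114  0.015 ] enc 0.3432 -0.422 r 0.0402 zmax 0.0331
px [174. 168.] n 2
[... 541 characters left out ...]
15 mean [ 0.4592 -0.0412  0.0058] enc 0.4589 -0.0418 r 0.0035 zmax 0.0066
px [581. 239.] n 93 mean [0.6869 0.47   0.021 ] enc 0.6871 0.4691 r 0.0083 zmax 0.0375
px [605. 242.] n 34 mean [0.6934 0.5036 0.0495] enc 0.6916 0.5031 r 0.0132 zmax 0.0508
px [ 11. 254.] n 73 mean [ 0.4574 -0.525   0.0083] enc 0.4565 -0.5247 r 0.0265 zmax 0.0105
px [365. 294.] n 923 mean [0.637  0.1152 0.0366] enc 0.6556 0.114 r 0.0284 zmax 0.0583
px [255. 314.] n 168 mean [ 0.6495 -0.0387  0.0082] enc 0.6496 -0.0461 r 0.0255 zmax 0.0161
px [ 40. 362.] n 317 mean [ 0.6677 -0.5249  0.0839] enc 0.6679 -0.4972 r 0.0634 zmax 0.0998
px [ 61. 393.] n 176 mean [ 0.7574 -0.5436  0.0817] enc 0.7568 -0.5396 r 0.0233 zmax 0.098
```

View pics/w1.png

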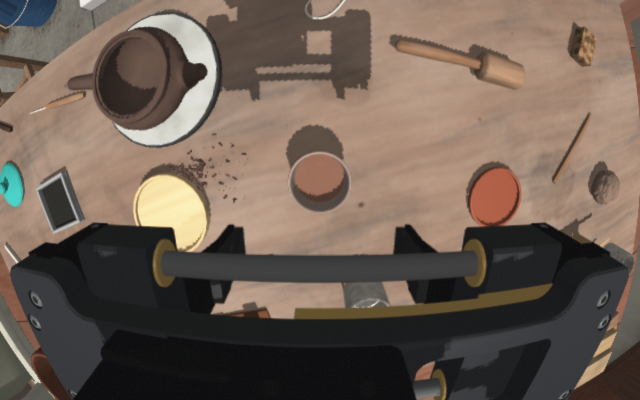

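```bash
python3 go.py .487 .101 .025 74.4
```

```text
t 1.5 p [0.4867 0.1028 0.1993] az 74.08 q [ -1.   23.3 102.3  -0.   54.4 -75. ] open 1.0 F [-0.2  0.9 -0.7]
dp [ -0.7  -1.7 174.3]
turn [ 0.    0.02 -0.32]
```

{"op": "jog_arm", "data": {"rows": [{"dp":[-1,-2,45],"turn":[0,0,0],"grip":1},{"dp":[-1,-2,90],"turn":[0,0,0],"grip":1},{"dp":[-1,-2,125],"turn":[0,0,0],"grip":1},{"dp":[-1,-2,150],"turn":[0,0,0],"grip":1},{"dp":[-1,-2,165],"turn":[0,0,0],"grip":1},{"dp":[-1,-2,174],"turn":[0,0,0],"grip":1},{"dp":[-1,-2,174],"turn":[0,0,0],"grip":0.5},{"dp":[-1,-2,174],"turn":[0,0,0],"grip":0.3},{"dp":[-1,-2,174],"turn":[0,0,0],"grip":0.3},{"dp":[-1,-2,174],"turn":[0,0,0],"grip":0.3}]}}

```text
time_s: 2.5
position: [0.4861, 0.103, 0.0266]
tcp_rot: [[-0.963, 0.269, 0.002], [0.269, 0.963, -0.0], [-0.002, 0.0, -1.0]]
force: [0.4, 0.2, 1.4]
opening: 0.726
```

```bash
python3 go.py .575 .311 .15 74.4
```

```text
t 2.5 p [0.4861 0.103  0.0266] az 74.38 q [ -0.9  41.1 108.9  -0.   29.9 -75.3] open 0.726 F [0.4 0.2 1.4]
dp [ -29.8  224.3 -123.2]
turn [ 0.02  0.1  -0.02]
```

{"op": "jog_arm", "data": {"rows": [{"dp":[0,0,-20],"turn":[0,0,0],"grip":0.3},{"dp":[0,0,-60],"turn":[0,0,0],"grip":0.3},{"dp":[-5,30,-95],"turn":[0,0,0],"grip":0.3},{"dp":[-11,75,-115],"turn":[0,0,0],"grip":0.3},{"dp":[-17,120,-115],"turn":[0,0,0],"grip":0.3},{"dp":[-23,165,-115],"turn":[0,0,0],"grip":0.3},{"dp":[-28,200,-115],"turn":[0,0,0],"grip":0.3},{"dp":[-30,220,-115],"turn":[0,0,0],"grip":0.3},{"dp":[-30,224,-115],"turn":[0,0,0],"grip":0.3},{"dp":[-30,224,-115],"turn":[0,0,0],"grip":0.3}]}}

```text
time_s: 3.5
position: [0.574, 0.3105, 0.1405]
tcp_rot: [[-0.963, 0.268, -0.001], [0.268, 0.963, -0.001], [0.001, -0.001, -1.0]]
force: [0.7, -0.5, -1.3]
opening: 0.713
```

```bash
python3 - <<'E'
from h import *
cap('wrist','w2')
E
python3 go.py .575 .3105 .0335 74.4;python3 fit.py w2 | grep -v 'n [1-9][0-9] '
```

```text
t 3.55 p [0.5738 0.3096 0.1404] az 74.38 q [ 18.6  38.5  82.5  -0.   59.1 -55.8] open 0.713 F [-0.1 -0.6 -1.5]
dp [ -1.1   1.3 106.9]
turn [-0.09 -0.08 -0.02]
w2
px [274.  18.] n 4016 mean [0.4112 0.3137 0.03  ] enc 0.3996 0.294 r 0.0815 zmax 0.0373
px [21. 88.] n 4203 mean [0.3486 0.0031 0.0386] enc 0.3364 -0.0273 r 0.0754 zmax 0.0766
px [461. 125.] n 872 mean [0.5475 0.4628 0.0067] enc 0.5426 0.4696 r 0.065 zmax 0.0081
px [322. 180.] n 3876 mean [0.5654 0.3147 0.0082] enc 0.5754 0.3114 r 0.0411 zmax 0.0137
px [530. 179.] n 1821 mean [0.6148 0.5242 0.0289] enc 0.6193 0.5316 r 0.0291 zmax 0.0381
px [ 26. 203.] n 2768 mean [ 0.4798 -0.0851  0.0154] enc 0.4693 -0.0845 r 0.0682 zmax 0.0216
px [  5. 284.] n 294 mean [ 0.5849 -0.2801  0.0122] enc 0.578 -0.2954 r 0.0368 zmax 0.0176
px [380. 302.] n 190 mean [0.7063 0.3398 0.0198] enc 0.7013 0.3394 r 0.017 zmax 0.053
px [ 12. 359.] n 1471 mean [ 0.7362 -0.3983  0.0481] enc 0.7322 -0.447 r 0.0839 zmax 0.0863
```

View pics/w2.png

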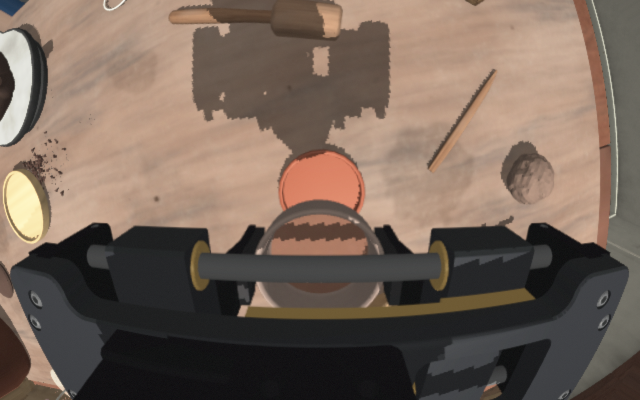

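{"op": "jog_arm", "data": {"rows": [{"dp":[-1,1,40],"turn":[0,0,0],"grip":0.3},{"dp":[-1,1,75],"turn":[0,0,0],"grip":0.3},{"dp":[-1,1,93],"turn":[0,0,0],"grip":0.3},{"dp":[-1,1,100],"turn":[0,0,0],"grip":0.3},{"dp":[-1,1,104],"turn":[0,0,0],"grip":0.3},{"dp":[-1,1,106],"turn":[0,0,0],"grip":0.3},{"dp":[-1,1,107],"turn":[0,0,0],"grip":0.3},{"dp":[-1,1,107],"turn":[0,0,0],"grip":0.3}]}}

```text
time_s: 4.35
position: [0.5767, 0.3114, 0.0347]
tcp_rot: [[-0.963, 0.269, 0.002], [0.269, 0.963, 0.001], [-0.002, 0.001, -1.0]]
force: [-0.3, 0.1, -1.6]
opening: 0.707
```

{"op": "jog_arm", "data": {"rows": [{"dp":[0,0,1],"turn":[0,0,0],"grip":0.3},{"dp":[0,0,2],"turn":[0,0,0],"grip":0.3},{"dp":[0,0,2],"turn":[0,0,0],"grip":0.3}]}}

```text
time_s: 4.65
position: [0.5764, 0.3115, 0.0327]
tcp_rot: [[-0.963, 0.269, 0.001], [0.269, 0.963, 0.0], [-0.001, 0.001, -1.0]]
force: [-1.7, 0.0, 4.2]
opening: 0.715
```

```bash
python3 go.py;python3 - <<'E'
from h import *
cap('wrist','w3')
c=cap('side','s3'); cv2.imwrite('pics/s3c.png',cv2.resize(c['p'][180:280,380:500,::-1],None,fx=5,fy=5,interpolation=cv2.INTER_CUBIC))
E
python3 go.py
```

```text
t 4.65 p [0.5764 0.3115 0.0327] az 74.38 q [ 18.6  47.1  84.9  -0.   47.9 -55.7] open 0.715 F [-1.7  0.   4.2]
t 4.75 p [0.5764 0.3115 0.0326] az 74.38 q [ 18.6  47.1  84.9   0.   47.9 -55.7] open 0.713 F [-1.4  0.7  4.9]
```

View pics/s3c.png

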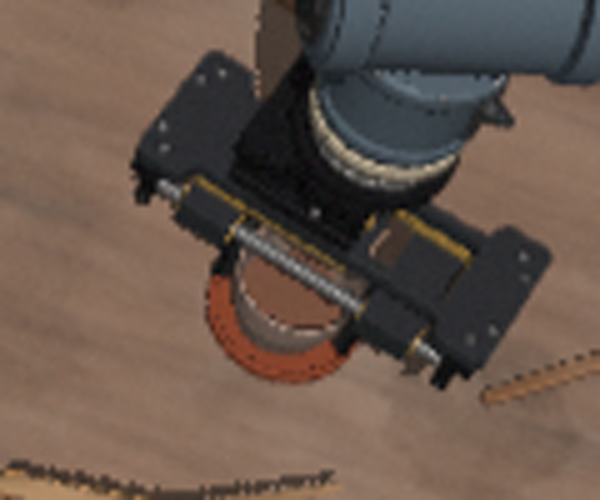

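View pics/w3.png

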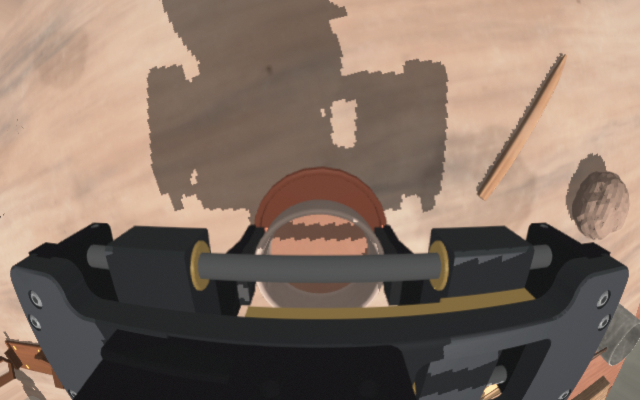

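{"op": "jog_arm", "data": {"rows": [{"dp":[0,0,0],"turn":[0,0,0],"grip":0.8},{"dp":[0,0,0],"turn":[0,0,0],"grip":1},{"dp":[0,0,0],"turn":[0,0,0],"grip":1},{"dp":[0,0,-20],"turn":[0,0,0],"grip":1},{"dp":[0,0,-60],"turn":[0,0,0],"grip":1},{"dp":[0,0,-110],"turn":[0,0,0],"grip":1},{"dp":[0,0,-130],"turn":[0,0,0],"grip":1}]}}

```text
time_s: 5.45
position: [0.5785, 0.3121, 0.1662]
tcp_rot: [[-0.963, 0.269, 0.007], [0.269, 0.963, 0.002], [-0.006, 0.004, -1.0]]
force: [0.8, 0.5, -0.4]
opening: 0.999
```

```bash
python3 - <<'E'
from h import *
cap('wrist','w4')
E
python3 fit.py w4 | grep -v 'n [1-9][0-9] '; python3 go.py .44 .30 .16 -23.7
```

```text
w4
px [274.  21.] n 3450 mean [0.4108 0.3136 0.03  ] enc 0.4021 0.2936 r 0.081 zmax 0.0372
px [26. 87.] n 4919 mean [ 0.3493 -0.0001  0.0469] enc 0.3319 -0.0352 r 0.078 zmax 0.0901
px [448. 119.] n 795 mean [0.5476 0.463  0.0067] enc 0.5434 0.4696 r 0.0648 zmax 0.0081
px [318. 185.] n 5489 mean [0.5745 0.3117 0.0302] enc 0.5761 0.3113 r 0.0413 zmax 0.0543
px [514. 169.] n 1626 mean [0.615  0.5245 0.0291] enc 0.6196 0.5318 r 0.0295 zmax 0.038
px [ 35. 196.] n 2677 mean [ 0.4802 -0.0858  0.0155] enc 0.473 -0.0816 r 0.0681 zmax 0.0215
px [452. 247.] n 199 mean [0.691  0.441  0.0134] enc 0.6907 0.44 r 0.0183 zmax 0.0258
px [  5. 270.] n 336 mean [ 0.5708 -0.2895  0.0157] enc 0.5741 -0.3005 r 0.0394 zmax 0.0304
px [370. 296.] n 1888 mean [0.7107 0.332  0.0338] enc 0.7405 0.3223 r 0.0744 zmax 0.0571
px [ 15. 347.] n 1659 mean [ 0.7257 -0.3911  0.0505] enc 0.7233 -0.4307 r 0.0769 zmax 0.0975
t 5.5 p [0.5795 0.3126 0.1684] az 74.38 q [ 18.6  36.7  80.9  -0.   61.7 -55.7] open 0.999 F [ 0.4 -0.3  1.9]
dp [131.  -49.7   6.9]
turn [7.300e-01 9.000e-02 9.808e+01]
```

View pics/w4.png

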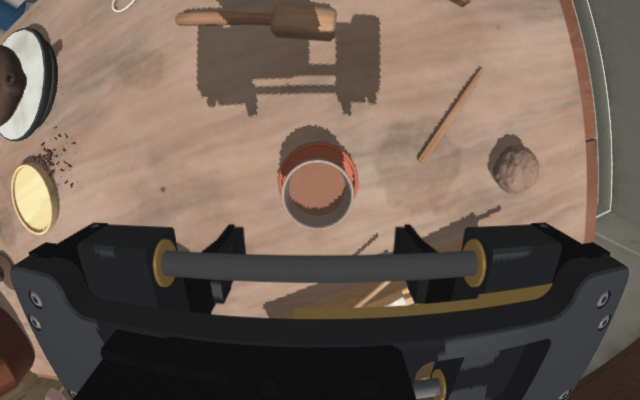

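```bash
python3 go.py .4125 .3265 .17 -23.7
```

```text
t 5.5 p [0.5795 0.3126 0.1684] az 74.38 q [ 18.6  36.7  80.9  -0.   61.7 -55.7] open 0.999 F [ 0.4 -0.3  1.9]
dp [164.6 -31.5  -3.3]
turn [7.300e-01 9.000e-02 9.808e+01]
```

{"op": "jog_arm", "data": {"rows": [{"dp":[20,-4,0],"turn":[0,0,8],"grip":1},{"dp":[50,-10,0],"turn":[0,0,16],"grip":1},{"dp":[90,-18,0],"turn":[0,0,24],"grip":1},{"dp":[125,-25,-3],"turn":[0,0,32],"grip":1},{"dp":[150,-30,-3],"turn":[0,0,40],"grip":1},{"dp":[164,-31,-3],"turn":[0,0,48],"grip":1},{"dp":[164,-31,-3],"turn":[0,0,56],"grip":1},{"dp":[164,-31,-3],"turn":[0,0,64],"grip":1},{"dp":[164,-31,-3],"turn":[0,0,72],"grip":1},{"dp":[164,-31,-3],"turn":[0,0,80],"grip":1}]}}

```text
time_s: 6.5
position: [0.4093, 0.3254, 0.1638]
tcp_rot: [[0.104, 0.995, -0.001], [0.995, -0.104, -0.001], [-0.001, -0.001, -1.0]]
force: [-0.6, 0.3, 0.1]
opening: 1.003
```

{"op": "jog_arm", "data": {"rows": [{"dp":[0,0,0],"turn":[0,0,8],"grip":1},{"dp":[0,0,0],"turn":[0,0,16],"grip":1},{"dp":[0,0,0],"turn":[0,0,18],"grip":1},{"dp":[0,0,0],"turn":[0,0,18],"grip":1}]}}

```text
time_s: 6.9
position: [0.4093, 0.3253, 0.1639]
tcp_rot: [[0.401, 0.916, -0.001], [0.916, -0.401, -0.001], [-0.001, -0.001, -1.0]]
force: [-0.5, 0.2, -0.5]
opening: 0.999
```

```bash
python3 - <<'E'
from fit import *
c=cap('wrist','w5')
for ce,q,s in comps(c):
    m=q.mean(0)
    if abs(m[0]-.405)<.03 and abs(m[1]-.31)<.04:
        vx,vy,x,y=cv2.fitLine(q[:,:2].astype(np.float32),cv2.DIST_HUBER,0,.01,.01).ravel()
        if vy>0: vx,vy=-vx,-vy
        d=np.array([vx,vy]); s_=(q[:,:2]-[x,y])@d; lat=(q[:,:2]-[x,y])@[-vy,vx]
        print('az',np.degrees(np.arctan2(vy,vx)),'ends',np.percentile(s_,[0.5,99.5]),'p0',x,y)
        for a in np.arange(-.1,.12,.01):
            k=abs(s_-a)<.005
            if k.sum()>3: print('  %.2f n%d latmean %.4f w %.4f zmax %.4f'%(a,k.sum(),(lat[k].max()+lat[k].min())/2,np.ptp(lat[k]),q[k,2].max()))
E
python3 go.py .4125 .3265 .17 -23.7
```

```text
az -112.70167 ends [-0.0439  0.0762] p0 0.4140769 0.32896668
  -0.04 n377 latmean 0.0001 w 0.0323 zmax 0.0372
  -0.03 n382 latmean -0.0000 w 0.0323 zmax 0.0381
  -0.02 n373 latmean -0.0002 w 0.0324 zmax 0.0380
  -0.01 n368 latmean 0.0002 w 0.0339 zmax 0.0381
  -0.00 n373 latmean 0.0000 w 0.0341 zmax 0.0381
  0.01 n309 latmean 0.0000 w 0.0342 zmax 0.0387
  0.02 n97 latmean 0.0027 w 0.0184 zmax 0.0327
  0.03 n109 latmean -0.0004 w 0.0111 zmax 0.0268
  0.04 n118 latmean 0.0000 w 0.0122 zmax 0.0273
  0.05 n124 latmean -0.0001 w 0.0124 zmax 0.0274
  0.06 n122 latmean 0.0003 w 0.0135 zmax 0.0278
  0.07 n125 latmean 0.0002 w 0.0136 zmax 0.0292
  0.08 n32 latmean 0.0001 w 0.0137 zmax 0.0282
t 6.95 p [0.4094 0.3254 0.164 ] az -23.58 q [ 26.2  28.1 100.6  -0.   51.3  49.8] open 0.999 F [0.3 0.1 0.7]
dp [ 2.3  2.4 -6. ]
turn [-0.04  0.06  0.12]
```

View pics/w5.png

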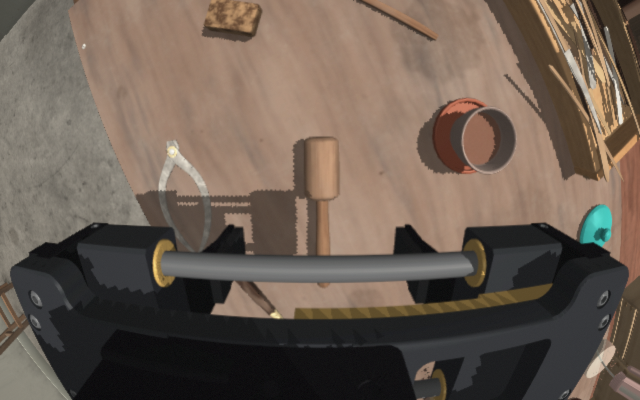

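```bash
python3 go.py .4131 .3267 .015 -22.7
```

```text
t 6.95 p [0.4094 0.3254 0.164 ] az -23.58 q [ 26.2  28.1 100.6  -0.   51.3  49.8] open 0.999 F [0.3 0.1 0.7]
dp [  2.8   3.  149. ]
turn [-0.05  0.06 -0.88]
```

{"op": "jog_arm", "data": {"rows": [{"dp":[3,3,40],"turn":[0,0,-1],"grip":1},{"dp":[3,3,80],"turn":[0,0,-1],"grip":1},{"dp":[3,3,110],"turn":[0,0,-1],"grip":1},{"dp":[3,3,130],"turn":[0,0,-1],"grip":1},{"dp":[3,3,143],"turn":[0,0,-1],"grip":1},{"dp":[3,3,148],"turn":[0,0,-1],"grip":1},{"dp":[3,3,148],"turn":[0,0,-1],"grip":0.6},{"dp":[3,3,148],"turn":[0,0,-1],"grip":0.2},{"dp":[3,3,148],"turn":[0,0,-1],"grip":0.2},{"dp":[3,3,148],"turn":[0,0,-1],"grip":0.2}]}}

```text
time_s: 7.95
position: [0.4143, 0.3274, 0.0176]
tcp_rot: [[0.385, 0.923, 0.002], [0.923, -0.385, 0.001], [0.001, 0.001, -1.0]]
force: [-0.1, -0.0, 0.1]
opening: 0.724
```

{"op": "jog_arm", "data": {"rows": [{"dp":[0,0,0],"turn":[0,0,0],"grip":0.2},{"dp":[0,0,0],"turn":[0,0,0],"grip":0.2}]}}

```text
time_s: 8.15
position: [0.4139, 0.3272, 0.017]
tcp_rot: [[0.385, 0.923, 0.001], [0.923, -0.385, 0.0], [0.001, 0.0, -1.0]]
force: [-0.3, -0.7, -0.4]
opening: 0.536
```

```bash
python3 go.py .6695 -.0775 .15 -2.4
```

```text
t 8.15 p [0.4139 0.3272 0.017 ] az -22.62 q [ 26.2  43.1 104.5  -0.   32.4  48.8] open 0.536 F [-0.3 -0.7 -0.4]
dp [-275.2  391.7 -132.9]
turn [ 3.000e-02 -2.000e-02 -2.022e+01]
```

{"op": "jog_arm", "data": {"rows": [{"dp":[0,0,1],"turn":[0,0,0],"grip":0.2},{"dp":[0,0,1],"turn":[0,0,0],"grip":0.2},{"dp":[0,0,1],"turn":[0,0,0],"grip":0.2},{"dp":[0,0,-10],"turn":[0,0,0],"grip":0.2},{"dp":[0,0,-40],"turn":[0,0,0],"grip":0.2},{"dp":[0,0,-80],"turn":[0,0,0],"grip":0.2},{"dp":[0,0,-120],"turn":[0,0,0],"grip":0.2},{"dp":[0,0,-130],"turn":[0,0,0],"grip":0.2}]}}

```text
time_s: 8.95
position: [0.4158, 0.3283, 0.1512]
tcp_rot: [[0.385, 0.923, 0.008], [0.923, -0.385, 0.004], [0.006, 0.005, -1.0]]
force: [1.2, 1.0, -0.6]
opening: 0.412
```

```bash
python3 go.py .6695 -.0775 .15 -2.4;  python3 - <<'E'
from fit import *
c=cap('wrist','w6')
E
```

```text
t 8.95 p [0.4158 0.3283 0.1512] az -22.62 q [ 26.2  29.6 100.6   0.   49.3  48.8] open 0.412 F [ 1.2  1.  -0.6]
dp [-277.   390.3    1.5]
turn [  0.38  -0.31 -20.22]
```

View pics/w6.png

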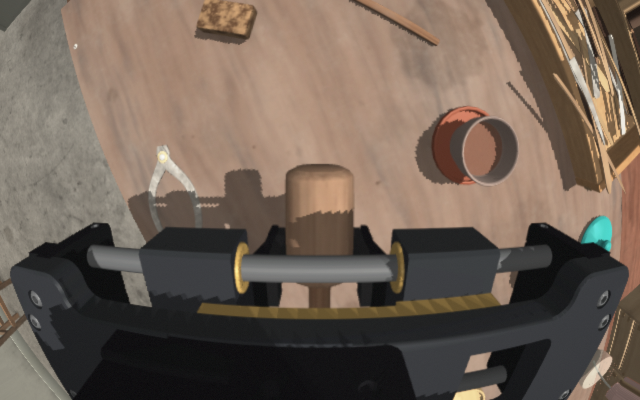

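```bash
python3 - <<'E'
from fit import *
c=load('top0');P=xyz(c)
for v in (40,55,62): print([P[v,u] for u in (150,250,330,420)])
for u,v in ((370,75),(430,80),(500,85)): print(P[v,u])
E
python3 go.py .6698 -.0763 .15 -2.4
```

```text
[array([0.9365, 0.3783, 0.2653]), array([0.945 , 0.124 , 0.2561]), array([ 0.9451, -0.0827,  0.2616]), array([ 0.9505, -0.3157,  0.2578])]
[array([0.8953, 0.3752, 0.2659]), array([0.9024, 0.1221, 0.2588]), array([ 0.9034, -0.083 ,  0.2627]), array([ 0.9065, -0.3136,  0.263 ])]
[array([0.8886, 0.384 , 0.2398]), array([0.8854, 0.1222, 0.2542]), array([ 0.8876, -0.0833,  0.2558]), array([ 0.889 , -0.3139,  0.2597])]
[ 0.9418 -0.2081  0.0566]
[ 0.9357 -0.3926  0.0397]
[ 0.8493 -0.5352  0.213 ]
t 9.0 p [0.4156 0.3282 0.1509] az -22.62 q [ 26.2  29.6 100.7  -0.   49.3  48.8] open 0.415 F [ 0.3 -0.3 -0.1]
dp [-275.7  390.2    1.3]
turn [  0.36  -0.29 -20.21]
```

{"op": "jog_arm", "data": {"rows": [{"dp":[-15,21,0],"turn":[0,0,-2],"grip":0.2},{"dp":[-41,58,0],"turn":[0,0,-4],"grip":0.2},{"dp":[-69,98,0],"turn":[0,0,-7],"grip":0.2},{"dp":[-97,138,0],"turn":[0,0,-10],"grip":0.2},{"dp":[-125,178,0],"turn":[0,0,-13],"grip":0.2},{"dp":[-153,218,0],"turn":[0,0,-16],"grip":0.2},{"dp":[-181,258,0],"turn":[0,0,-19],"grip":0.2},{"dp":[-209,298,0],"turn":[0,0,-20.2],"grip":0.2},{"dp":[-237,337,0],"turn":[0,0,-20.2],"grip":0.2},{"dp":[-260,368,0],"turn":[0,0,-20.2],"grip":0.2}]}}

```text
time_s: 10.0
position: [0.6536, -0.0571, 0.1448]
tcp_rot: [[0.044, 0.999, -0.002], [0.999, -0.044, 0.0], [0.0, -0.002, -1.0]]
force: [0.6, 0.2, -0.5]
opening: 0.411
```

{"op": "jog_arm", "data": {"rows": [{"dp":[-9,13,0],"turn":[0,0,0],"grip":0.2},{"dp":[-15,22,0],"turn":[0,0,0],"grip":0.2},{"dp":[-15,22,0],"turn":[0,0,0],"grip":0.2},{"dp":[-15,22,0],"turn":[0,0,0],"grip":0.2}]}}

```text
time_s: 10.4
position: [0.6733, -0.0691, 0.1455]
tcp_rot: [[0.042, 0.999, -0.003], [0.999, -0.042, 0.001], [0.001, -0.003, -1.0]]
force: [-0.5, 0.1, -0.6]
opening: 0.414
```

```bash
python3 go.py .6698 -.0763 .034 -2.4;  python3 - <<'E'
from fit import *
c=cap('wrist','w7')
E
python3 fit.py w7 | grep -v 'n [1-9][0-9] '
```

```text
t 10.4 p [ 0.6733 -0.0691  0.1455] az -2.39 q [-15.3  39.9  78.3   0.   62.  -12.9] open 0.414 F [-0.5  0.1 -0.6]
dp [ -7.4  -2.9 111.5]
turn [-0.18 -0.06  0.01]
w7
px [32. 21.] n 243 mean [0.2984 0.1823 0.0096] enc 0.2963 0.178 r 0.0433 zmax 0.0135
px [294.  14.] n 1085 mean [0.6591 0.0903 0.0351] enc 0.6571 0.1113 r 0.0274 zmax 0.0589
px [408.  25.] n 3589 mean [0.7626 0.0861 0.0158] enc 0.7665 0.0956 r 0.0397 zmax 0.0344
px [222. 113.] n 410 mean [0.5831 0.0087 0.0081] enc 0.5821 0.0086 r 0.0119 zmax 0.0103
px [ 43. 184.] n 8077 mean [ 0.3643 -0.039   0.0554] enc 0.3292 -0.0442 r 0.086 zmax 0.0976
px [316. 152.] n 1344 mean [ 0.6717 -0.0337  0.013 ] enc 0.672 -0.0352 r 0.0278 zmax 0.0273
px [418. 164.] n 1877 mean [ 0.771  -0.0479  0.0106] enc 0.7728 -0.0491 r 0.0318 zmax 0.0139
px [142. 207.] n 4816 mean [ 0.4806 -0.0798  0.0156] enc 0.4774 -0.0734 r 0.0637 zmax 0.0215
px [  7. 202.] n 852 mean [ 0.2919 -0.0527  0.069 ] enc 0.3182 -0.0411 r 0.0435 zmax 0.0989
px [301. 290.] n 156 mean [ 0.651  -0.1669  0.0328] enc 0.65 -0.1697 r 0.0103 zmax 0.0379
px [334. 290.] n 100 mean [ 0.6843 -0.1688  0.0331] enc 0.686 -0.1714 r 0.0109 zmax 0.0379
```

View pics/w7.png

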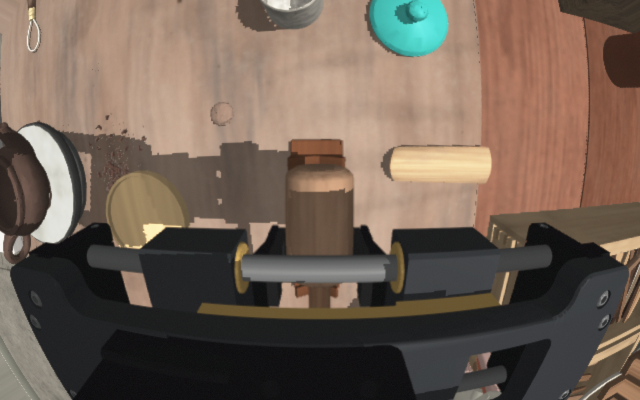

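```bash
python3 go.py .6698 -.0763 .040 -2.4
```

```text
t 10.45 p [ 0.6733 -0.0688  0.1459] az -2.36 q [-15.3  39.9  78.3   0.   62.  -12.9] open 0.415 F [ 0.1  0.2 -0.6]
dp [ -7.7  -2.9 105.9]
turn [-0.16 -0.05  0.04]
```

{"op": "jog_arm", "data": {"rows": [{"dp":[-4,-2,25],"turn":[0,0,0],"grip":0.2},{"dp":[-8,-3,60],"turn":[0,0,0],"grip":0.2},{"dp":[-8,-3,85],"turn":[0,0,0],"grip":0.2},{"dp":[-8,-3,95],"turn":[0,0,0],"grip":0.2},{"dp":[-8,-3,95],"turn":[0,0,0],"grip":0.2}]}}

```text
time_s: 10.95
position: [0.6697, -0.0768, 0.0502]
tcp_rot: [[0.041, 0.999, -0.004], [0.999, -0.041, 0.001], [0.001, -0.004, -1.0]]
force: [-0.7, -0.6, -0.1]
opening: 0.411
```

```bash
python3 go.py .6698 -.0763 .034 -2.4;  python3 - <<'E'
from fit import *
c=cap('wrist','w8')
c=cap('side','s8'); cv2.imwrite('pics/s8c.png',cv2.resize(c['p'][170:270,220:350,::-1],None,fx=5,fy=5,interpolation=cv2.INTER_CUBIC))
E
```

```text
t 10.95 p [ 0.6697 -0.0768  0.0502] az -2.36 q [-16.   46.8  81.4   0.   52.  -13.7] open 0.411 F [-0.7 -0.6 -0.1]
dp [ 0.5  0.1 16.2]
turn [-0.23 -0.06  0.04]
```

View pics/w8.png

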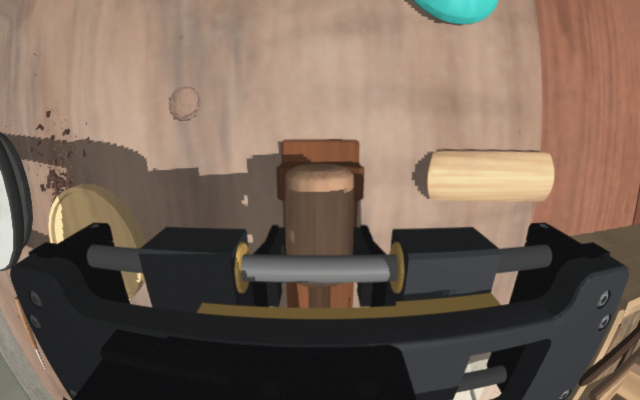

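View pics/s8c.png

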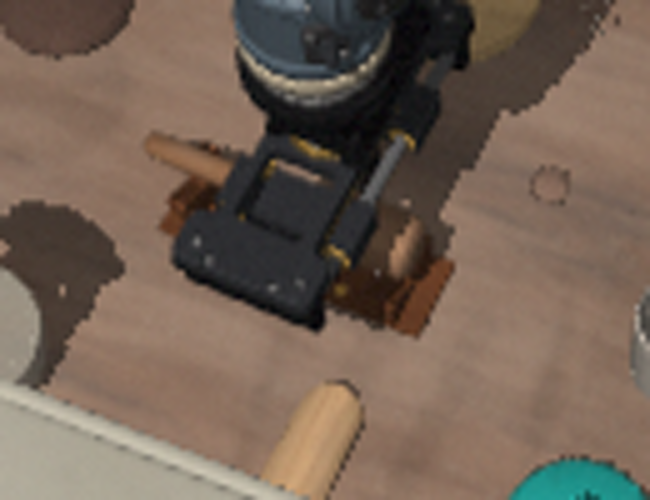

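Mallet is lined up above both Vs: head end at (320,180) over the wide V (320,170), and the handle is over the narrow V. Lowering slowly.

{"op": "jog_arm", "data": {"rows": [{"dp":[0,0,6],"turn":[0,0,0],"grip":0.2},{"dp":[0,0,10],"turn":[0,0,0],"grip":0.2},{"dp":[0,0,13],"turn":[0,0,0],"grip":0.2},{"dp":[0,0,15],"turn":[0,0,0],"grip":0.2},{"dp":[0,0,16],"turn":[0,0,0],"grip":0.2},{"dp":[0,0,16],"turn":[0,0,0],"grip":0.2}]}}

```text
time_s: 11.65
position: [0.6712, -0.0783, 0.0355]
tcp_rot: [[0.042, 0.999, -0.0], [0.999, -0.042, 0.0], [0.0, -0.0, -1.0]]
force: [0.3, 0.7, -0.3]
opening: 0.414
```

```bash
python3 go.py .6698 -.0763 .033 -2.4
```

```text
t 11.65 p [ 0.6712 -0.0783  0.0355] az -2.44 q [-16.1  48.   81.5  -0.   50.5 -13.7] open 0.414 F [ 0.3  0.7 -0.3]
dp [ 1.9 -1.5  2.5]
turn [-0.02 -0.   -0.04]
```

{"op": "jog_arm", "data": {"rows": [{"dp":[1,-1,1],"turn":[0,0,0],"grip":0.2},{"dp":[1,-1,2],"turn":[0,0,0],"grip":0.2},{"dp":[1,-1,3],"turn":[0,0,0],"grip":0.2},{"dp":[1,-1,3],"turn":[0,0,0],"grip":0.2}]}}

```text
time_s: 12.05
position: [0.6703, -0.0772, 0.0325]
tcp_rot: [[0.042, 0.999, -0.0], [0.999, -0.042, 0.0], [0.0, -0.0, -1.0]]
force: [-0.7, 0.9, -1.2]
opening: 0.413
```

{"op": "jog_arm", "data": {"rows": [{"dp":[0,0,1],"turn":[0,0,0],"grip":0.2},{"dp":[0,0,1.5],"turn":[0,0,0],"grip":0.2},{"dp":[0,0,1.5],"turn":[0,0,0],"grip":0.2}]}}

```text
time_s: 12.35
position: [0.6705, -0.0773, 0.0318]
tcp_rot: [[0.042, 0.999, 0.0], [0.999, -0.042, -0.0], [-0.0, 0.0, -1.0]]
force: [-0.9, 0.4, 3.4]
opening: 0.408
```

{"op": "jog_arm", "data": {"rows": [{"dp":[0,0,0],"turn":[0,0,0],"grip":0.6},{"dp":[0,0,0],"turn":[0,0,0],"grip":0.85},{"dp":[0,0,0],"turn":[0,0,0],"grip":1},{"dp":[0,0,0],"turn":[0,0,0],"grip":1},{"dp":[0,0,-15],"turn":[0,0,0],"grip":1},{"dp":[0,0,-50],"turn":[0,0,0],"grip":1},{"dp":[0,0,-100],"turn":[0,0,0],"grip":1},{"dp":[0,0,-130],"turn":[0,0,0],"grip":1}]}}

```text
time_s: 13.15
position: [0.6721, -0.0776, 0.1658]
tcp_rot: [[0.042, 0.999, 0.005], [0.999, -0.042, -0.002], [-0.001, 0.006, -1.0]]
force: [0.8, -0.7, -0.0]
opening: 0.977
```

```bash
cat > mal.py <<'E'
from fit import *
import sys
c=load(sys.argv[1]);P=xyz(c)
d=np.array([-.042,-.999]);n=np.array([.999,-.042]);o=np.array([.669,-.1005])
ok=(c['d']>0)&(P[...,2]<.07)
q=P[ok]; X=(q[:,:2]-o)@d; Y=(q[:,:2]-o)@n
for a in np.arange(-.08,.12,.01):
    k=(abs(X-a)<.004)&(abs(Y)<.04)&(q[:,2]>.02)
    if k.sum()>3: print('x %.2f n%d ymid %.4f w %.4f z97 %.4f'%(a,k.sum(),(Y[k].max()+Y[k].min())/2,np.ptp(Y[k]),np.percentile(q[k,2],97)))
E
python3 - <<'E'
from fit import *
c=cap('wrist','w9')
E
python3 mal.py w9; python3 go.py .656 .1135 .2 -2.4
```

```text
x -0.07 n150 ymid 0.0000 w 0.0297 z97 0.0500
x -0.06 n499 ymid 0.0004 w 0.0516 z97 0.0525
x -0.05 n480 ymid 0.0003 w 0.0521 z97 0.0528
x -0.04 n329 ymid 0.0005 w 0.0331 z97 0.0531
x -0.03 n328 ymid 0.0004 w 0.0333 z97 0.0533
x -0.02 n315 ymid 0.0004 w 0.0336 z97 0.0534
x -0.01 n126 ymid 0.0010 w 0.0325 z97 0.0525
x -0.00 n105 ymid 0.0003 w 0.0115 z97 0.0423
x 0.01 n102 ymid 0.0003 w 0.0116 z97 0.0422
x 0.02 n101 ymid 0.0003 w 0.0118 z97 0.0428
x 0.03 n96 ymid 0.0002 w 0.0118 z97 0.0431
x 0.04 n94 ymid 0.0002 w 0.0141 z97 0.0433
x 0.08 n80 ymid 0.0001 w 0.0127 z97 0.0437
x 0.09 n47 ymid 0.0000 w 0.0127 z97 0.0431
t 13.2 p [ 0.6748 -0.0782  0.171 ] az -2.41 q [-16.   38.   77.6   0.   63.6 -13.6] open 0.991 F [ 0.3 -0.2  2.5]
dp [190.7 -26.4 -30. ]
turn [ 0.8   0.19 -0.02]
```

View pics/w9.png

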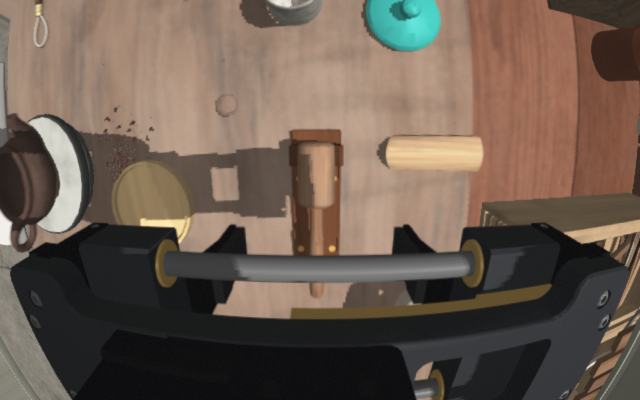

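```bash
python3 go.py .6560 .113 .18 -37
```

```text
t 13.2 p [ 0.6748 -0.0782  0.171 ] az -2.41 q [-16.   38.   77.6   0.   63.6 -13.6] open 0.991 F [ 0.3 -0.2  2.5]
dp [190.2 -26.7 -10. ]
turn [ 0.84 -0.06 34.58]
```

{"op": "jog_arm", "data": {"rows": [{"dp":[35,-5,-15],"turn":[0,0,8],"grip":1},{"dp":[80,-11,-15],"turn":[0,0,16],"grip":1},{"dp":[125,-18,-15],"turn":[0,0,24],"grip":1},{"dp":[165,-24,-15],"turn":[0,0,32],"grip":1},{"dp":[185,-27,-15],"turn":[0,0,34.6],"grip":1},{"dp":[190,-27,-15],"turn":[0,0,34.6],"grip":1},{"dp":[190,-27,-15],"turn":[0,0,34.6],"grip":1}]}}

```text
time_s: 13.9
position: [0.6516, 0.1142, 0.1768]
tcp_rot: [[0.6, 0.8, 0.001], [0.8, -0.6, -0.0], [0.0, 0.001, -1.0]]
force: [0.2, -0.1, 0.1]
opening: 0.998
```

```bash
python3 - <<'E'
from fit import *
c=cap('wrist','w10')
for ce,q,s in comps(c):
    m=q.mean(0)
    if np.hypot(m[0]-.656,m[1]-.113)<.03:
        h=q[q[:,2]>.052]; print(len(q),len(h),'rim',cv2.minEnclosingCircle(h[:,:2].astype(np.float32)), (h.max(0)+h.min(0))/2, np.ptp(h,axis=0))
E
python3 fit.py w10| grep -v 'n [1-9][0-9] '; python3 go.py .6560 .113 .18 -37
```

```text
1614 422 rim ((0.6571359634399414, 0.11326491832733154), 0.02793211303651333) [0.6574 0.1135 0.0564] [0.055  0.0548 0.0088]
w10
px [324.  24.] n 4949 mean [0.7513 0.2383 0.0371] enc 0.7485 0.2505 r 0.0766 zmax 0.0568
px [92. 20.] n 374 mean [0.5506 0.4594 0.0069] enc 0.5448 0.467 r 0.0628 zmax 0.0085
px [153.  84.] n 4378 mean [0.5805 0.3069 0.0304] enc 0.5768 0.3101 r 0.0413 zmax 0.0544
px [19. 74.] n 559 mean [0.4066 0.5113 0.0195] enc 0.401 0.5156 r 0.0302 zmax 0.0245
px [412. 131.] n 3911 mean [0.7636 0.0997 0.0154] enc 0.7671 0.0967 r 0.0404 zmax 0.0341
px [323. 191.] n 1614 mean [0.6538 0.1083 0.0369] enc 0.6573 0.1133 r 0.0281 zmax 0.0593
px [477. 223.] n 574 mean [ 0.7754 -0.0402  0.01  ] enc 0.7718 -0.0471 r 0.0308 zmax 0.014
px [403. 292.] n 332 mean [ 0.6553 -0.0438  0.0329] enc 0.6558 -0.0577 r 0.028 zmax 0.0501
px [325. 286.] n 131 mean [0.5806 0.0065 0.0084] enc 0.5818 0.0075 r 0.0111 zmax 0.0104
t 13.95 p [0.6518 0.1131 0.1766] az -36.97 q [ 0.2 36.6 79.5 -0.  63.8 37.2] open 1.001 F [ 0.  -1.1  0.1]
dp [ 2.4  3.5 -3.4]
turn [0.06 0.   0.03]
```

View pics/w10.png

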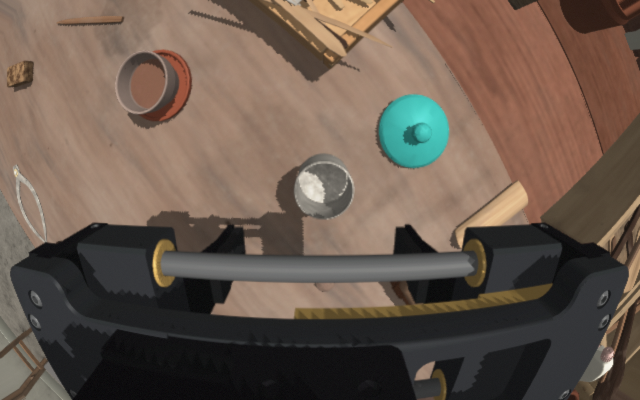

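{"op": "jog_arm", "data": {"rows": [{"dp":[3.5,4.3,40],"turn":[0,0,0],"grip":1},{"dp":[3.5,4.3,85],"turn":[0,0,0],"grip":1},{"dp":[3.5,4.3,120],"turn":[0,0,0],"grip":1},{"dp":[3.5,4.3,138],"turn":[0,0,0],"grip":1},{"dp":[3.5,4.3,145],"turn":[0,0,0],"grip":1},{"dp":[3.5,4.3,145],"turn":[0,0,0],"grip":0.7},{"dp":[3.5,4.3,145],"turn":[0,0,0],"grip":0.4},{"dp":[3.5,4.3,145],"turn":[0,0,0],"grip":0.4},{"dp":[3.5,4.3,145],"turn":[0,0,0],"grip":0.4},{"dp":[3.5,4.3,145],"turn":[0,0,0],"grip":0.4}]}}

```text
time_s: 14.95
position: [0.6575, 0.1141, 0.0322]
tcp_rot: [[0.602, 0.798, 0.002], [0.798, -0.602, -0.0], [0.001, 0.001, -1.0]]
force: [-0.5, 0.3, 0.8]
opening: 0.629
```

```bash
python3 go.py .411 -.2962 .18 -37
```

```text
t 14.95 p [0.6575 0.1141 0.0322] az -37.02 q [ 0.3 47.8 83.  -0.  49.1 37.3] open 0.629 F [-0.5  0.3  0.8]
dp [-475.8   50.4 -148.2]
turn [ 0.08 -0.06 -0.02]
```

{"op": "jog_arm", "data": {"rows": [{"dp":[0,0,-15],"turn":[0,0,0],"grip":0.4},{"dp":[0,0,-55],"turn":[0,0,0],"grip":0.4},{"dp":[0,0,-100],"turn":[0,0,0],"grip":0.4},{"dp":[-15,2,-135],"turn":[0,0,0],"grip":0.4},{"dp":[-50,5,-140],"turn":[0,0,0],"grip":0.4},{"dp":[-97,10,-140],"turn":[0,0,0],"grip":0.4},{"dp":[-145,15,-140],"turn":[0,0,0],"grip":0.4},{"dp":[-193,20,-140],"turn":[0,0,0],"grip":0.4},{"dp":[-241,25,-140],"turn":[0,0,0],"grip":0.4},{"dp":[-289,30,-140],"turn":[0,0,0],"grip":0.4}]}}

```text
time_s: 15.95
position: [0.506, -0.1361, 0.1725]
tcp_rot: [[0.602, 0.799, 0.002], [0.799, -0.602, -0.001], [0.0, 0.002, -1.0]]
force: [-0.2, -0.1, -0.0]
opening: 0.611
```

{"op": "jog_arm", "data": {"rows": [{"dp":[-48,5,0],"turn":[0,0,0],"grip":0.4},{"dp":[-96,10,0],"turn":[0,0,0],"grip":0.4},{"dp":[-139,15,0],"turn":[0,0,0],"grip":0.4},{"dp":[-168,18,0],"turn":[0,0,0],"grip":0.4},{"dp":[-183,20,0],"turn":[0,0,0],"grip":0.4},{"dp":[-187,20,0],"turn":[0,0,0],"grip":0.4},{"dp":[-187,20,0],"turn":[0,0,0],"grip":0.4}]}}

```text
time_s: 16.65
position: [0.4104, -0.2957, 0.1715]
tcp_rot: [[0.603, 0.798, 0.0], [0.798, -0.603, 0.0], [0.0, 0.0, -1.0]]
force: [-0.2, 0.2, -1.2]
opening: 0.613
```

```bash
python3 - <<'E'
from fit import *
c=cap('wrist','w11')
E
python3 fit.py w11| grep -v 'n [1-9][0-9] '; python3 go.py .411 -.2962 .038 -37
```

```text
w11
px [77. 41.] n 3480 mean [ 0.3119 -0.0121  0.0675] enc 0.3265 -0.0317 r 0.0472 zmax 0.0994
px [132.  62.] n 8616 mean [ 0.3471 -0.0817  0.0575] enc 0.3353 -0.0652 r 0.0736 zmax 0.0981
px [253.  16.] n 2984 mean [ 0.4632 -0.1156  0.0159] enc 0.4709 -0.0967 r 0.0577 zmax 0.0217
px [444.  99.] n 3858 mean [ 0.5703 -0.301   0.0151] enc 0.5747 -0.3031 r 0.0407 zmax 0.034
px [590. 155.] n 11367 mean [ 0.7054 -0.4574  0.0526] enc 0.7173 -0.4684 r 0.0909 zmax 0.0992
px [321. 172.] n 4066 mean [ 0.4193 -0.2882  0.0089] enc 0.4127 -0.2967 r 0.0555 zmax 0.0158
px [175. 181.] n 255 mean [ 0.2841 -0.1963  0.0092] enc 0.2839 -0.2001 r 0.0245 zmax 0.0115
t 16.7 p [ 0.4106 -0.295   0.1714] az -36.99 q [-48.4  26.3 102.7   0.   51.  -11.4] open 0.616 F [-0.4  0.  -0.1]
dp [ -0.8   1.1 133.4]
turn [-0.02 -0.03  0.01]
```

View pics/w11.png

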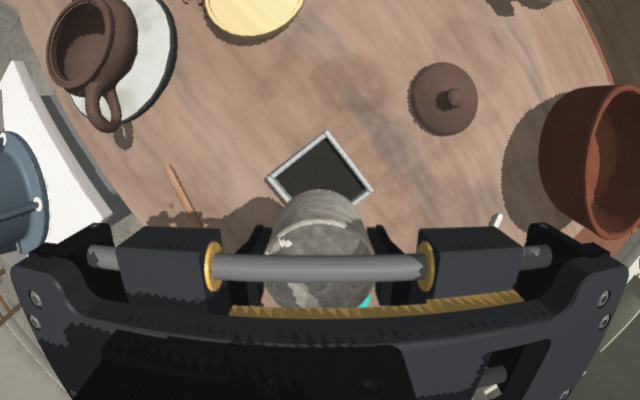

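{"op": "jog_arm", "data": {"rows": [{"dp":[-0.7,1.6,40],"turn":[0,0,0],"grip":0.4},{"dp":[-0.7,1.6,80],"turn":[0,0,0],"grip":0.4},{"dp":[-0.7,1.6,110],"turn":[0,0,0],"grip":0.4},{"dp":[-0.7,1.6,124],"turn":[0,0,0],"grip":0.4},{"dp":[-0.7,1.6,129],"turn":[0,0,0],"grip":0.4},{"dp":[-0.7,1.6,132],"turn":[0,0,0],"grip":0.4},{"dp":[-0.7,1.6,134],"turn":[0,0,0],"grip":0.4},{"dp":[-0.7,1.6,134],"turn":[0,0,0],"grip":0.4}]}}

```text
time_s: 17.5
position: [0.4117, -0.2978, 0.0378]
tcp_rot: [[0.602, 0.799, 0.001], [0.799, -0.602, -0.001], [-0.0, 0.001, -1.0]]
force: [-0.6, 0.4, -0.7]
opening: 0.61
```

{"op": "jog_arm", "data": {"rows": [{"dp":[0,0,1],"turn":[0,0,0],"grip":0.4},{"dp":[0,0,1],"turn":[0,0,0],"grip":0.4}]}}

```text
time_s: 17.7
position: [0.4116, -0.298, 0.0372]
tcp_rot: [[0.602, 0.798, 0.001], [0.798, -0.602, -0.001], [-0.0, 0.002, -1.0]]
force: [0.8, 1.6, 5.2]
opening: 0.61
```

{"op": "jog_arm", "data": {"rows": [{"dp":[0,0,0],"turn":[0,0,0],"grip":0.8},{"dp":[0,0,0],"turn":[0,0,0],"grip":1},{"dp":[0,0,0],"turn":[0,0,0],"grip":1},{"dp":[0,0,0],"turn":[0,0,0],"grip":1},{"dp":[0,0,-15],"turn":[0,0,0],"grip":1},{"dp":[0,0,-50],"turn":[0,0,0],"grip":1},{"dp":[0,0,-100],"turn":[0,0,0],"grip":1},{"dp":[0,0,-130],"turn":[0,0,0],"grip":1}]}}

```text
time_s: 18.5
position: [0.4116, -0.2982, 0.1687]
tcp_rot: [[0.602, 0.798, 0.002], [0.798, -0.602, -0.002], [-0.001, 0.003, -1.0]]
force: [0.7, -0.8, 0.2]
opening: 0.997
```

```bash
python3 - <<'E'
from fit import *
c=cap('wrist','w12')
for ce,q,s in comps(c):
    m=q.mean(0)
    if np.hypot(m[0]-.411,m[1]+.297)<.03:
        h=q[q[:,2]>.05]; print(len(q),len(h),'rim',cv2.minEnclosingCircle(h[:,:2].astype(np.float32)),h[:,2].min(),h[:,2].max())
        h=q[q[:,2]<.02]; print('tray',cv2.minAreaRect(h[:,:2].astype(np.float32)*1000))
E
python3 go.py .574 -.302 .16 -37
```

```text
6056 742 rim ((0.41189882159233093, -0.2992774248123169), 0.0279102586209774) 0.05003255320884714 0.06560574914718209
tray ((411.87457275390625, -297.2139587402344), (80.61966705322266, 80.66690826416016), 1.003127098083496)
t 18.55 p [ 0.4134 -0.3     0.1725] az -37.01 q [-48.5  26.4 102.3   0.   50.7 -11.5] open 1.0 F [ 0.9 -0.4  2.1]
dp [ 95.1 129.3  13.6]
turn [ 0.6   0.12 -0.01]
```

View pics/w12.png

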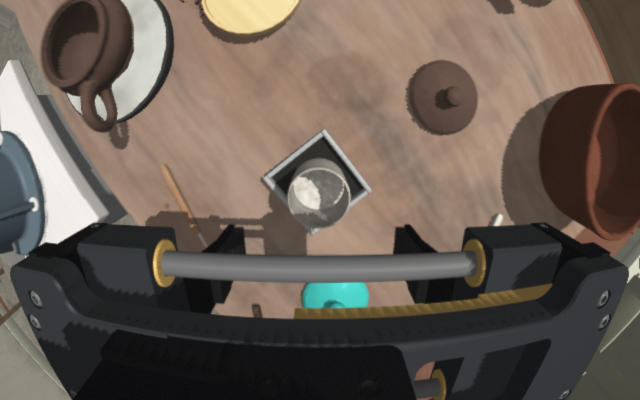

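```bash
python3 go.py .574 -.302 .16 -100
```

```text
t 18.55 p [ 0.4134 -0.3     0.1725] az -37.01 q [-48.5  26.4 102.3   0.   50.7 -11.5] open 1.0 F [ 0.9 -0.4  2.1]
dp [ 95.1 129.3  13.6]
turn [ 0.61 -0.22 62.99]
```

{"op": "jog_arm", "data": {"rows": [{"dp":[25,35,0],"turn":[0,0,8],"grip":1},{"dp":[53,72,0],"turn":[0,0,16],"grip":1},{"dp":[80,108,0],"turn":[0,0,24],"grip":1},{"dp":[93,126,5],"turn":[0,0,32],"grip":1},{"dp":[95,129,5],"turn":[0,0,40],"grip":1},{"dp":[95,129,5],"turn":[0,0,48],"grip":1},{"dp":[95,129,5],"turn":[0,0,56],"grip":1},{"dp":[95,129,5],"turn":[0,0,63],"grip":1},{"dp":[95,129,5],"turn":[0,0,63],"grip":1},{"dp":[95,129,5],"turn":[0,0,63],"grip":1}]}}

```text
time_s: 19.55
position: [0.571, -0.2993, 0.1606]
tcp_rot: [[0.985, -0.172, -0.001], [-0.172, -0.985, 0.001], [-0.001, -0.0, -1.0]]
force: [-0.7, 0.1, 0.1]
opening: 1.001
```

```bash
python3 - <<'E'
from fit import *
c=cap('wrist','w13')
for ce,q,s in comps(c):
    m=q.mean(0)
    if np.hypot(m[0]-.574,m[1]+.302)<.03:
        h=q[q[:,2]>.024]; print(len(q),len(h),'knob',cv2.minEnclosingCircle(h[:,:2].astype(np.float32)),h.mean(0),h[:,2].min(),h[:,2].max())
        print('rim',cv2.minEnclosingCircle(q[:,:2].astype(np.float32)))
E
python3 go.py .574 -.302 .032 -100
```

```text
4725 381 knob ((0.5744137763977051, -0.3033923804759979), 0.010865012183785439) [ 0.5757 -0.3036  0.0332] 0.027832782707337245 0.03646730484883953
rim ((0.5743699073791504, -0.30364203453063965), 0.0406438373029232)
t 19.6 p [ 0.5711 -0.2994  0.1608] az -99.91 q [-37.6  36.5  82.8  -0.   60.7  62.3] open 0.999 F [ 0.4 -0.8  0.1]
dp [  3.4   2.1 128.8]
turn [-0.02  0.04  0.09]
```

View pics/w13.png

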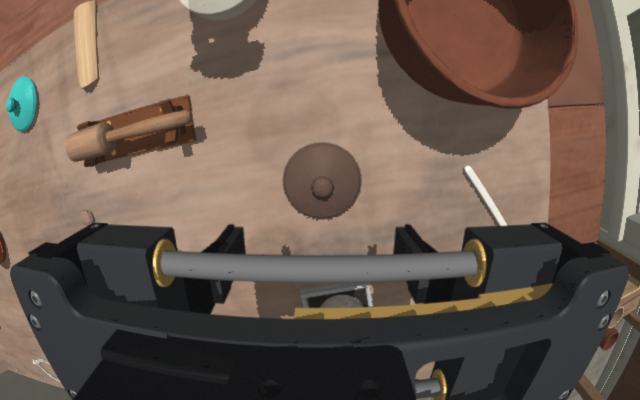

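{"op": "jog_arm", "data": {"rows": [{"dp":[4,3.5,30],"turn":[0,0,0],"grip":0.5},{"dp":[4,3.5,65],"turn":[0,0,0],"grip":0.5},{"dp":[4,3.5,95],"turn":[0,0,0],"grip":0.5},{"dp":[4,3.5,115],"turn":[0,0,0],"grip":0.5},{"dp":[4,3.5,124],"turn":[0,0,0],"grip":0.5},{"dp":[4,3.5,128],"turn":[0,0,0],"grip":0.5},{"dp":[4,3.5,129],"turn":[0,0,0],"grip":0.5},{"dp":[4,3.5,129],"turn":[0,0,0],"grip":0.5}]}}

```text
time_s: 20.4
position: [0.5754, -0.3042, 0.0333]
tcp_rot: [[0.985, -0.174, 0.002], [-0.174, -0.985, -0.001], [0.002, 0.001, -1.0]]
force: [0.6, -0.4, 0.5]
opening: 0.511
```

```bash
python3 - <<'E'
from fit import *
c=cap('wrist','w14')
E
python3 go.py .5745 -.3035 .032 -100
```

```text
t 20.45 p [ 0.5754 -0.3042  0.0334] az -100.01 q [-37.7  46.8  85.7  -0.   47.4  62.3] open 0.504 F [-0.4  0.7 -0.1]
dp [-1.  -0.5  1.4]
turn [ 0.07 -0.13 -0.01]
```

View pics/w14.png

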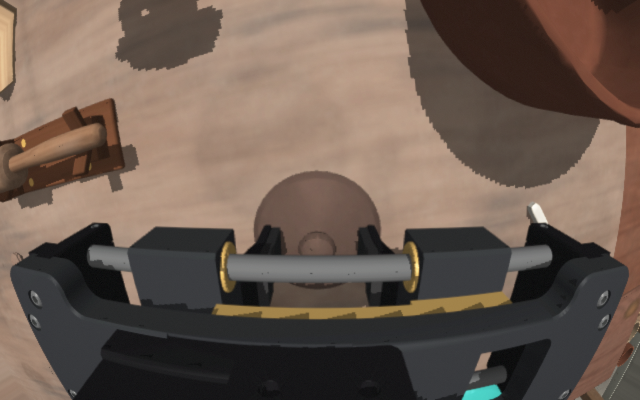

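Knob at (318,243) is centred between the fingers (265 and 372). Lowering slightly and closing.

{"op": "jog_arm", "data": {"rows": [{"dp":[-1,-0.5,2],"turn":[0,0,0],"grip":0.1},{"dp":[-1,-0.5,2],"turn":[0,0,0],"grip":0.1},{"dp":[-1,-0.5,2],"turn":[0,0,0],"grip":0.1},{"dp":[-1,-0.5,2],"turn":[0,0,0],"grip":0.1},{"dp":[-1,-0.5,2],"turn":[0,0,0],"grip":0.1},{"dp":[-1,-0.5,2],"turn":[0,0,0],"grip":0.1}]}}

```text
time_s: 21.05
position: [0.5738, -0.3031, 0.0304]
tcp_rot: [[0.985, -0.174, 0.0], [-0.174, -0.985, -0.0], [0.0, 0.0, -1.0]]
force: [-0.8, 0.5, 1.5]
opening: 0.2
```

{"op": "jog_arm", "data": {"rows": [{"dp":[0,0,0],"turn":[0,0,0],"grip":0.1},{"dp":[0,0,-5],"turn":[0,0,0],"grip":0.1},{"dp":[0,0,-20],"turn":[0,0,0],"grip":0.1},{"dp":[0,0,-40],"turn":[0,0,0],"grip":0.1},{"dp":[0,0,-60],"turn":[0,0,0],"grip":0.1},{"dp":[0,0,-80],"turn":[0,0,0],"grip":0.1},{"dp":[0,0,-90],"turn":[0,0,0],"grip":0.1},{"dp":[0,0,-90],"turn":[0,0,0],"grip":0.1}]}}

```text
time_s: 21.85
position: [0.5749, -0.3037, 0.1226]
tcp_rot: [[0.985, -0.174, 0.004], [-0.174, -0.985, -0.003], [0.004, 0.002, -1.0]]
force: [0.9, 0.3, -0.6]
opening: 0.202
```

```bash
python3 - <<'E'
from fit import *
c=cap('wrist','w15')
E
python3 go.py .478 -.0905 .14 -100
```

```text
t 21.9 p [ 0.5741 -0.3032  0.1211] az -100.03 q [-37.7  39.7  83.8   0.   56.4  62.3] open 0.199 F [ 0.2  0.4 -0.2]
dp [-131.6 -192.7  -19.2]
turn [ 0.05 -0.09 -0.03]
```

View pics/w15.png

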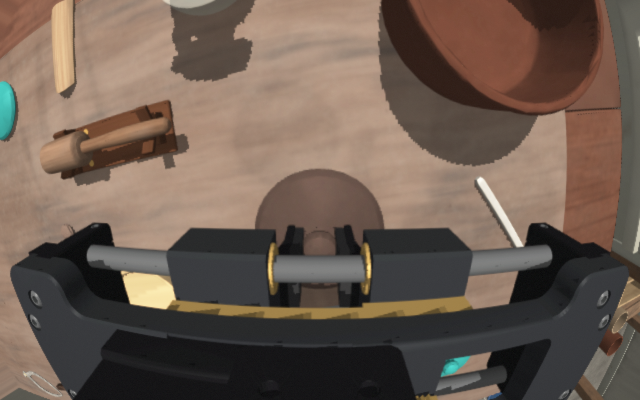

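```bash
python3 - <<'E'
from fit import *
for t,win in (('top0',(300,200,360,260)),('side0',(280,140,340,195)),('w1',(120,160,225,240)),('w7',(90,160,200,240))):
    c=load(t); hsv=cv2.cvtColor(c['p'],cv2.COLOR_RGB2HSV)
    m=cv2.inRange(hsv,(15,70,90),(35,255,255)); z=np.zeros_like(m); a,b,e,f=win; z[b:f,a:e]=m[b:f,a:e]
    z=cv2.morphologyEx(z,cv2.MORPH_OPEN,np.ones((2,2)))
    n,l,s,ce=cv2.connectedComponentsWithStats(z); i=1+np.argmax(s[1:,4]); z=(l==i).astype(np.uint8)
    cn=max(cv2.findContours(z,cv2.RETR_EXTERNAL,cv2.CHAIN_APPROX_NONE)[0],key=len)[:,0,:].astype(float)
    f_=200/np.tan(np.radians(c['fov'])/2); x=(cn[:,0]-c['cx']);y=(cn[:,1]-c['cy'])
    if c['wr']:
        r=np.hypot(x,y);th=r/f_; ray=np.stack([x/r*np.sin(th),y/r*np.sin(th),np.cos(th)],-1)
    else: ray=np.stack([x/f_,y/f_,np.ones_like(x)],-1)
    ray=ray@c['R'].T; k=(.018-c['t'][2])/ray[:,2]; W=c['t']+ray*k[:,None]
    (X,Y),R=cv2.minEnclosingCircle((W[:,:2]*1000).astype(np.float32)); el=cv2.fitEllipse((W[:,:2]*1000).astype(np.float32))
    print(t,s[i],'circ',X,Y,R,'ell',el)
E
```

```text
top0 [ 313  212   37   37 1074] circ 478.17388916015625 -94.39838409423828 54.53617477416992 ell ((477.76446533203125, -94.62283325195312), (105.33208465576172, 106.25889587402344), 62.64813232421875)
side0 [293 152  36  32 927] circ 486.4045104980469 -87.10066223144531 57.30900192260742 ell ((487.1042785644531, -87.71649169921875), (103.54521179199219, 111.83138275146484), 108.67798614501953)
w1 [ 134  173   77   68 3517] circ 480.3322448730469 -90.49234771728516 56.490482330322266 ell ((473.01910400390625, -85.36885833740234), (83.05814361572266, 115.74788665771484), 155.47817993164062)
w7 [ 106  171   85   70 4377] circ 483.8251037597656 -92.2480239868164 57.306304931640625 ell ((482.64892578125, -79.58331298828125), (72.73699951171875, 121.73503112792969), 101.14409637451172)
```

{"op": "jog_arm", "data": {"rows": [{"dp":[-12,-18,-10],"turn":[0,0,0],"grip":0.1},{"dp":[-35,-51,-18],"turn":[0,0,0],"grip":0.1},{"dp":[-62,-91,-18],"turn":[0,0,0],"grip":0.1},{"dp":[-88,-130,-18],"turn":[0,0,0],"grip":0.1},{"dp":[-110,-162,-18],"turn":[0,0,0],"grip":0.1},{"dp":[-124,-182,-18],"turn":[0,0,0],"grip":0.1},{"dp":[-130,-191,-18],"turn":[0,0,0],"grip":0.1},{"dp":[-131,-192,-18],"turn":[0,0,0],"grip":0.1},{"dp":[-131,-192,-18],"turn":[0,0,0],"grip":0.1}]}}

```text
time_s: 22.8
position: [0.4792, -0.0919, 0.138]
tcp_rot: [[0.985, -0.174, 0.001], [-0.174, -0.985, -0.001], [0.001, 0.001, -1.0]]
force: [0.4, -0.7, -1.0]
opening: 0.195
```

{"op": "jog_arm", "data": {"rows": [{"dp":[0,0,20],"turn":[0,0,0],"grip":0.1},{"dp":[0,0,45],"turn":[0,0,0],"grip":0.1},{"dp":[0,0,60],"turn":[0,0,0],"grip":0.1},{"dp":[0,0,70],"turn":[0,0,0],"grip":0.1},{"dp":[0,0,73],"turn":[0,0,0],"grip":0.1},{"dp":[0,0,73],"turn":[0,0,0],"grip":0.1}]}}

```text
time_s: 23.4
position: [0.4786, -0.0918, 0.0649]
tcp_rot: [[0.985, -0.175, 0.0], [-0.175, -0.985, -0.0], [0.0, 0.0, -1.0]]
force: [0.6, -0.6, 0.3]
opening: 0.199
```

```bash
python3 - <<'E'
from fit import *
c=cap('wrist','w16')
c=cap('side','s16'); cv2.imwrite('pics/s16c.png',cv2.resize(c['p'][110:210,250:380,::-1],None,fx=5,fy=5,interpolation=cv2.INTER_CUBIC))
E
python3 go.py .478 -.091 .05 -100; python3 fit.py w16 | grep -v 'n [1-9][0-9] '
```

```text
t 23.5 p [ 0.4789 -0.0916  0.0656] az -100.05 q [-24.   36.3 109.4  -0.   34.2  76.1] open 0.196 F [-0.4 -0.9 -0.5]
dp [-1.  -0.5 15.6]
turn [ 0.02 -0.08 -0.05]
w16
px [197.   4.] n 272 mean [ 0.6487 -0.0344  0.0085] enc 0.6502 -0.0383 r 0.0167 zmax 0.0175
px [159. 105.] n 617 mean [0.5817 0.0073 0.0079] enc 0.5822 0.0082 r 0.0121 zmax 0.0101
px [319. 198.] n 13626 mean [ 0.5021 -0.0968  0.0394] enc 0.4827 -0.0909 r 0.055 zmax 0.0809
px [571. 226.] n 2837 mean [ 0.427  -0.3198  0.0202] enc 0.396 -0.3582 r 0.116 zmax 0.061
px [320. 286.] n 259 mean [ 0.4513 -0.0881  0.0565] enc 0.4597 -0.0889 r 0.0211 zmax 0.0995
px [456. 370.] n 207 mean [ 0.2838 -0.2035  0.0089] enc 0.2852 -0.206 r 0.0213 zmax 0.0111
```

View pics/w16.png

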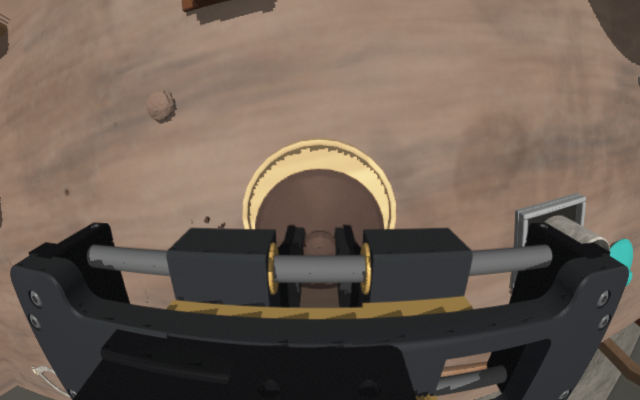

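View pics/s16c.png

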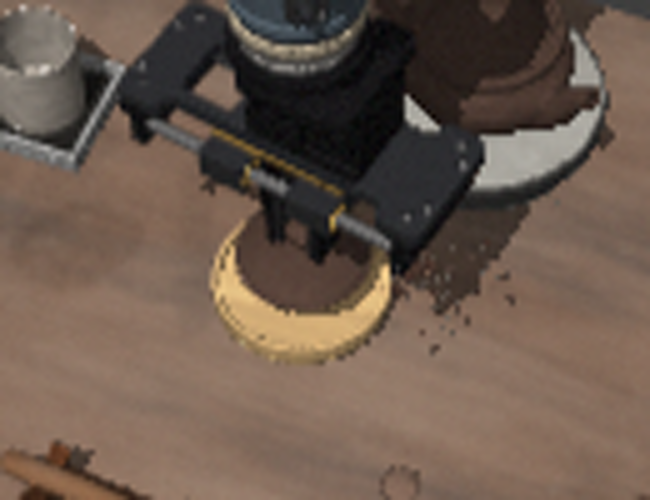

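```bash
python3 - <<'E'
from fit import *
from scipy.optimize import least_squares
c=load('w16');hsv=cv2.cvtColor(c['p'],cv2.COLOR_RGB2HSV)
m=cv2.inRange(hsv,(15,70,90),(35,255,255))
f_=200/np.tan(np.radians(c['fov'])/2)
def proj(U,V,z):
    x=U-c['cx'];y=V-c['cy'];r=np.hypot(x,y);th=r/f_
    ray=np.stack([x/r*np.sin(th),y/r*np.sin(th),np.cos(th)],-1)@c['R'].T
    return (c['t']+ray*((z-c['t'][2])/ray[:,2])[:,None])[:,:2]
pts=[]
for u in range(255,386):
    v=np.where(m[120:215,u])[0]
    if len(v): pts.append((u,120+v[0]))
pts=np.array(pts,float)
def fit(W,R):
    return least_squares(lambda p:np.hypot(W[:,0]-p[0],W[:,1]-p[1])-R,[.478,-.09],loss='soft_l1',f_scale=.001)
r=fit(proj(pts[:,0],pts[:,1]-.5,.019),.053);print('stand',r.x,r.cost)
# lid edge: first dark pixel below yellow
p2=[]
for u in range(272,370):
    v=np.where(m[120:225,u])[0]
    if len(v): p2.append((u,120+v[-1]+1))
p2=np.array(p2,float)
zl=.0656-.0305
for R in (.04,): r=fit(proj(p2[:,0],p2[:,1],zl),R);print('lid',r.x,r.cost)
E
```

```text
stand [ 0.4825 -0.0933] 3.6787828156324556e-06
lid [ 0.4778 -0.0926] 1.8434696826855096e-06
```

{"op": "jog_arm", "data": {"rows": [{"dp":[2,0,5],"turn":[0,0,0],"grip":0.1},{"dp":[2,0,10],"turn":[0,0,0],"grip":0.1},{"dp":[2,0,14],"turn":[0,0,0],"grip":0.1},{"dp":[2,0,16],"turn":[0,0,0],"grip":0.1},{"dp":[2,0,18],"turn":[0,0,0],"grip":0.1},{"dp":[2,0,19],"turn":[0,0,0],"grip":0.1},{"dp":[2,0,19],"turn":[0,0,0],"grip":0.1}]}}

```text
time_s: 24.2
position: [0.4801, -0.0914, 0.046]
tcp_rot: [[0.985, -0.174, -0.0], [-0.174, -0.985, 0.0], [-0.0, -0.0, -1.0]]
force: [0.1, -0.4, -0.6]
opening: 0.207
```

```bash
python3 go.py .4805 -.0918 .0445 -100
```

```text
t 24.2 p [ 0.4801 -0.0914  0.046 ] az -100.03 q [-23.9  38.6 109.6  -0.   31.8  76.1] open 0.207 F [ 0.1 -0.4 -0.6]
dp [0.5 0.3 1.5]
turn [-0.    0.01 -0.03]
```

{"op": "jog_arm", "data": {"rows": [{"dp":[0,0,0.7],"turn":[0,0,0],"grip":0.1},{"dp":[0,0,1.4],"turn":[0,0,0],"grip":0.1},{"dp":[0,0,1.4],"turn":[0,0,0],"grip":0.1}]}}

```text
time_s: 24.5
position: [0.4802, -0.0915, 0.0448]
tcp_rot: [[0.985, -0.174, 0.0], [-0.174, -0.985, -0.0], [0.0, 0.0, -1.0]]
force: [-1.1, -0.2, -0.7]
opening: 0.201
```

{"op": "jog_arm", "data": {"rows": [{"dp":[0,0,0.5],"turn":[0,0,0],"grip":0.1},{"dp":[0,0,1],"turn":[0,0,0],"grip":0.1},{"dp":[0,0,1],"turn":[0,0,0],"grip":0.1}]}}

```text
time_s: 24.8
position: [0.4803, -0.0915, 0.0443]
tcp_rot: [[0.985, -0.174, 0.0], [-0.174, -0.985, -0.0], [0.001, 0.0, -1.0]]
force: [0.0, -0.2, 3.5]
opening: 0.202
```

Light contact (about 4 N) at the expected height. Releasing, then rising clear.

{"op": "jog_arm", "data": {"rows": [{"dp":[0,0,0],"turn":[0,0,0],"grip":0.35},{"dp":[0,0,0],"turn":[0,0,0],"grip":0.6},{"dp":[0,0,0],"turn":[0,0,0],"grip":0.6},{"dp":[0,0,0],"turn":[0,0,0],"grip":0.6},{"dp":[0,0,-15],"turn":[0,0,0],"grip":0.6},{"dp":[0,0,-50],"turn":[0,0,0],"grip":0.6},{"dp":[0,0,-95],"turn":[0,0,0],"grip":0.6},{"dp":[0,0,-130],"turn":[0,0,0],"grip":0.6},{"dp":[0,0,-135],"turn":[0,0,0],"grip":0.6}]}}

```text
time_s: 25.7
position: [0.4826, -0.0924, 0.1826]
tcp_rot: [[0.985, -0.174, 0.008], [-0.174, -0.985, -0.004], [0.009, 0.002, -1.0]]
force: [0.1, -0.8, -0.1]
opening: 0.599
```

```bash
python3 - <<'E'
from fit import *
c=cap('wrist','w17')
for ce,q,s in comps(c):
    m=q.mean(0)
    if np.hypot(m[0]-.48,m[1]+.09)<.03:
        print('all',cv2.minEnclosingCircle(q[:,:2].astype(np.float32)))
        h=q[q[:,2]>.024]; print('lid part',cv2.minEnclosingCircle(h[:,:2].astype(np.float32)))
        h=q[q[:,2]>.041]; print('knob',cv2.minEnclosingCircle(h[:,:2].astype(np.float32)),h[:,2].max())
E
python3 go.py .40 .15 .22
```

```text
all ((0.4735954701900482, -0.08243927359580994), 0.06668522208929062)
lid part ((0.48117712140083313, -0.0928981602191925), 0.03833642601966858)
knob ((0.4808002710342407, -0.09275858849287033), 0.010880263522267342) 0.05082493896221624
t 25.75 p [ 0.4818 -0.0921  0.1814] az -100.02 q [-23.9  24.3 104.5   0.   50.9  76.1] open 0.598 F [0.6 0.3 0.1]
dp [-122.5 -224.1  -39.7]
turn [ 0.09 -0.36  0.  ]
```

View pics/w17.png

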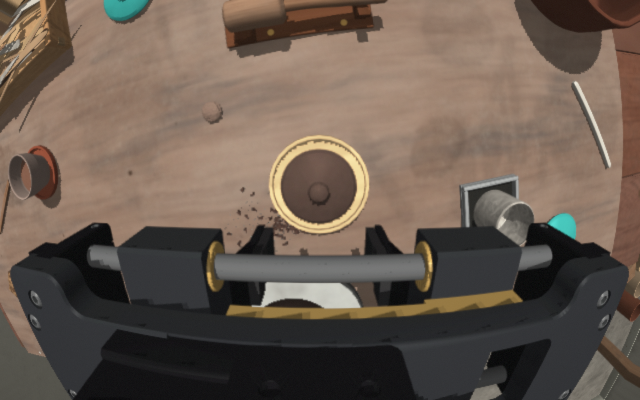

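```bash
python3 - <<'E'
from fit import *
a=cap('top','t18')['p'];b=cap('side','s18')['p']
f=lambda i,x,y,w,h:cv2.resize(i[y:y+h,x:x+w,::-1],(780,290),interpolation=cv2.INTER_CUBIC)
cv2.imwrite('pics/fin.png',np.vstack([f(a,150,135,300,112),f(b,210,110,270,150)]))
s=bot.read_state();print(s['time_s'],s['qvel'].round(2))
E
python3 fit.py t18 s18 | grep -v 'n [1-9][0-9] '; python3 mal.py s18
```

```text
25.85 [-0.14  1.82  1.2  -0.04  0.   -0.06]
t18
px [460. 148.] n 3113 mean [ 0.7245 -0.4765  0.0369] enc 0.7189 -0.4693 r 0.0936 zmax 0.098
px [177. 138.] n 2971 mean [0.7455 0.3661 0.0302] enc 0.7705 0.3679 r 0.1822 zmax 0.0556
px [379. 130.] n 413 mean [ 0.7782 -0.2372  0.0356] enc 0.7953 -0.2388 r 0.0437 zmax 0.0916
px [268. 136.] n 469 mean [0.7623 0.0979 0.0134] enc 0.7629 0.0986 r 0.0412 zmax 0.032
px [316. 134.] n 178 mean [ 0.7713 -0.0484  0.0094] enc 0.7712 -0.0496 r 0.0321 zmax 0.0157
px [333. 167.] n 654 mean [ 0.6637 -0.0982  0.0316] enc 0.6626 -0.1061 r 0.0852 zmax 0.0521
px [120. 180.] n 279 mean [0.6157 0.5274 0.0274] enc 0.6178 0.5329 r 0.0292 zmax 0.0385
px [193. 195.] n 557 mean [0.5739 0.3105 0.0288] enc 0.5758 0.3163 r 0.0452 zmax 0.053
px [330. 238.] n 221 mean [ 0.4542 -0.0926  0.0222] enc 0.4578 -0.0867 r 0.045 zmax 0.0314
px [400. 254.] n 556 mean [ 0.4096 -0.2969  0.0179] enc 0.4098 -0.294 r 0.0551 zmax 0.0612
px [119. 255.] n 236 mean [0.3979 0.5173 0.0195] enc 0.3976 0.5199 r 0.03 zmax 0.0251
px [443. 278.] n 563 mean [ 0.3408 -0.4205  0.0134] enc 0.3411 -0
[... 1515 characters left out ...]
0.0517
x -0.06 n52 ymid 0.0020 w 0.0484 z97 0.0533
x -0.05 n49 ymid 0.0013 w 0.0501 z97 0.0542
x -0.04 n43 ymid 0.0030 w 0.0310 z97 0.0539
x -0.03 n40 ymid 0.0021 w 0.0314 z97 0.0537
x -0.02 n37 ymid 0.0027 w 0.0325 z97 0.0546
x -0.01 n16 ymid 0.0038 w 0.0265 z97 0.0526
x -0.00 n14 ymid 0.0014 w 0.0125 z97 0.0429
x 0.01 n13 ymid 0.0024 w 0.0104 z97 0.0431
x 0.02 n15 ymid 0.0017 w 0.0121 z97 0.0422
x 0.03 n15 ymid 0.0013 w 0.0125 z97 0.0434
x 0.04 n17 ymid 0.0006 w 0.0135 z97 0.0436
x 0.05 n16 ymid 0.0025 w 0.0128 z97 0.0453
x 0.06 n31 ymid 0.0006 w 0.0408 z97 0.0446
x 0.07 n38 ymid 0.0004 w 0.0438 z97 0.0432
x 0.08 n15 ymid 0.0022 w 0.0116 z97 0.0423
x 0.09 n9 ymid 0.0033 w 0.0084 z97 0.0429
```

View pics/fin.png

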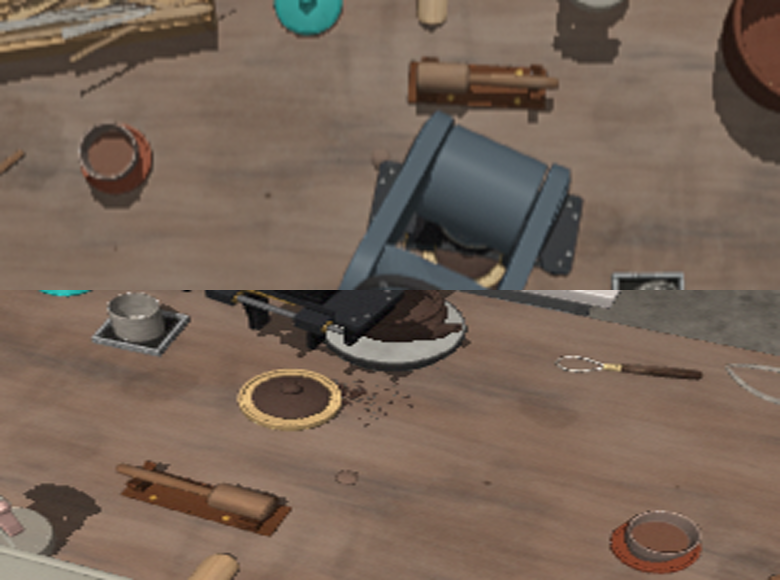

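All four items are in place in their holders and the chip hasn't moved. Handing in.

```bash
python3 -c "
from rig import bot
print(bot.hand_in())"
```

```text
the job is handed in; nothing more can be done
None
```

I moved all four items into their holders and handed the job in at about 26 s of the allowed 104 s. The interface gives no verdict, so these results come from my own camera checks before handing in:

| Item | Position in its holder | Height check |
|---|---|---|
| Cup in saucer | Centred by eye and fit | Rim at 53–54 mm, about the 53 mm expected when seated |
| Tin in tray | About 2 mm off centre | Top about 2 mm above the expected 63 mm at its highest reading |
| Lid in stand | Within about 2 mm of centre, knob up | Set down with about 4 N on the wrist |
| Mallet in cradle | Head at about x = -41 mm, within 1 mm across | Both ends fully down in their Vs |

- **Gentle set-downs:** The cup also went down with only a light touch, about 6 N on the wrist. All four items were released, and the gripper was well clear at hand-in.
- **Clay chip:** It read within about 2 mm of its starting place when last measured, just before the lid was set down, and the final pictures show it in the same spot. Both turquoise lids were left alone.
- **Disagreements:** My estimates of the stand's centre differed by several mm between cameras, so I set the lid using a closer wrist-camera fit. The final picture shows the lid concentric in the stand. The side camera put the mallet 2–3 mm off across, while the closer wrist view showed under 1 mm; both are within the limits.

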